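# Fetch the tube rack from behind the bottles and load the shaker

### The arm

A 6-joint arm with a two-finger parallel gripper is mounted at the origin on the work surface. World frame = base frame: x ahead of the robot, y to its left, z up, the work surface at z = 0. Lengths are in m, angles in rad, forces in N, time in s.
With the tool pointing down it reaches from about 0.25 to 0.8 m from the base axis. Payload 3.9 kg.
Tool frame: the origin (TCP) lies on the centre line of the jaws, within the pads' length; the fingertips stand 14 mm ahead of it and the grasp point (between the pads) lies 5 mm behind it (robot.tip_reach is the distance from the TCP to the fingertips, in m); z points along the fingers, y is the direction in which the jaws open and shut (so a half turn about z gives the same grasp; the last joint's range is limited). The gripper opens to 85 mm and grips with 20 to 120 N. Pads are 22 mm wide; open, the fingers measure 114 mm over their backs; the gripper's body (76 mm by 85 mm) begins 54 mm behind the grasp point. The pads swing forward as they close: fully open they stand 13 mm farther back than shut.
Start: joints at [1.177, 0.26, -0.138, 1.173, 0, 1.571], TCP at [0.201, 0.485, 0.245] pointing down, gripper open.
Joint ranges: [-2.78, 2.78], [-0.83, 1.72], [-1.28, 1.37], [-1.9, 2.12], [-1.57, 1.48], [-3.14, 3.14]. Speed limits (rad/s): [2.57, 2.57, 3.14, 3.14, 3.14, 3.14].

### API

Orientations are given as a unit quaternion [w, x, y, z].
In Python, from cell import robot gives the robot as it stands.
- The arm moves only by the shell command python3 -m handwheel 'ROWS'. ROWS is JSON, a list of rows, each a list of 7 numbers: the finger opening in m, from 0 to 0.0854, then the shift along the world's x, y, z in m, then the turn, a rotation vector about the world's x, y, z in rad. In form: [[claw, tx, ty, tz, ax, ay, az], ...]. A call has exactly 5 rows; each row shifts and turns the commanded pose from where the row before left it; what a row does not reach is not made up. A row lasts 1/12 s, in which the tool goes at most 41.7 mm and 7.16 degrees, less where a joint would pass 70% of its speed; a pose out of reach is approached as far as the arm can. A call is refused whole if a number of a shift passes 0.0417 or a number of a turn 0.125, either way. A call with a gripper value outside its range is refused whole. The fingers move at their own pace and stop on an object; the grip force is fixed at half the most. Time passes only in rows, so rows that do not move let the fingers close, or fill a call up. It gives the time, the measured TCP pose, the force and the opening at its end, in the units of the state.
- robot.observe(): the state, without advancing time (a new reading comes with each control period).
- robot.grab_frame(name): name is "scene" or "top"; returns the picture (384x512x3 uint8, red, green, blue); there is no depth.
- robot.camera_info(name): a dict with "mtx" (3x3 intrinsics, pixels), "rvec" (rotation vector, rad) and "tvec" (3), from world to camera coordinates, as OpenCV has them. Camera axes: x right, y down, z forward; pixel columns grow to the right and rows downward; lengths in m; the calibration is good to about 2 mm. A picture is of the moment at which its call begins. camera_info takes no time and is no camera call.
- robot.sign_off(): hands the job in, once; it reports no verdict.
The state is a dict: "time": time; "qpos": joint angles; "qd": joint speeds; "tau": joint torques, N m; "position": TCP position; "tcp_rot": TCP orientation; "contact_force": force on the tool from outside, world axes, zero at the start; "ft_torque": the same for the moment, N m; "width": finger opening in m.
Only numpy, scipy, OpenCV 4.12 (cv2) and the standard library are available. Lean on these libraries where they do the work, as an engineer would, in place of code of your own. Each camera call takes 0.05 s, during which the arm holds its last target.

### The job

The yellow rack of microtubes has to go on the shaker, but it stands in the grey spill tray behind three bottles. First stand all three bottles aside in the blue side tray, then lift the rack out and set it squarely in the middle of the shaker's platform, its long side along the platform's long side, and then put every bottle back upright exactly where it stood in the spill tray. Set things down rather than dropping them, tip nothing over, and leave the little pot in the spill tray and the forceps in the side tray where they are.

Things in the scene. Friction and masses are not known exactly. Their poses are not given: they have to be found in the camera images.
- round_bottle: Squat round amber glass bottle, body 56 mm across, 105 mm tall over all; broad blue ribbed screw cap 50 mm across, from 79 to 105 mm height, which can be gripped. Origin: centre of its underside, z up. About 240 g.
- square_bottle: Off-white plastic bottle of square section 54 x 54 mm (sides along its x and y), square up to 78 mm height, 118 mm tall over all; white round screw cap 38 mm across, from 94 to 118 mm height, which can be gripped. Origin: centre of its underside, z up. About 200 g.
- slim_bottle: Slim round off-white plastic bottle, body 46 mm across up to 96 mm height, 135 mm tall over all; small white round cap 28 mm across, from 111 to 135 mm height, which can be gripped. Origin: centre of its underside, z up. About 160 g.
- tube_rack: Yellow microtube rack, 58 mm wide (its x), 140 mm long (its y) and 40 mm high, with small capped tubes fixed in it that stand up to 49 mm height. Grip it across its width, by its long sides. Origin: centre of its underside, z up. About 160 g. Stands 5 to 20 mm behind the row of bottles (on their far side from the robot), so there is no room for a finger there until they are gone.
- spill_tray: Grey open spill tray with a grey liner, fixed, 190 mm (its x, depth) x 260 mm (its y) outside, walls 4 mm thick and 30 mm high, floor top 4 mm above the bench. At the start the three bottles stand in a row along its y, about 47 mm to the -x side of its middle and about 76 mm apart, in any order. Rack and pot are behind them. Origin: centre of its underside; its -x side faces the robot roughly.
- side_tray: Blue shallow tray, fixed, 165 mm (its x) x 225 mm (its y) outside, walls 4 mm thick and 18 mm high, floor top 4 mm above the bench. Empty but for the forceps along its far (+x) side; all three bottles fit in a row along its y, 68 mm apart, about 25 mm to the -x side of its middle. Origin: centre of its underside.
- shaker: White laboratory shaker, fixed, with a dark rubber-topped platform 165 mm (its x) x 210 mm (its y, the long side); rubber surface 100 mm above the bench, with a 4 mm thick lip all round standing 6 mm above the rubber. A control panel juts out on its -x side, below the platform. Origin: centre of the platform, at bench height.
- cap_pot: Little round white pot with a flat steel lid, 41 mm across, 44 mm high, standing in the spill tray beside one end of the rack. Must stay there. Origin: centre of its underside.
- forceps: Steel forceps 118 mm long, 8 mm high, 13 mm wide, lying in the side tray along its far (+x) side. Must stay there. Origin: middle of its underside; its y runs along its length.
Not all that is in view belongs to the job. Of the things like the round_bottle, leave any that is green or turquoise; of the rest the larger one is meant.

How it is judged:
On the way, in this order (a step that is already met when the one before it is completed fails the run):
1. all three bottles stand upright in the side tray, released (x of round_bottle in the frame of side_tray between -0.08 and 0.08 m and y of round_bottle in the frame of side_tray between -0.11 and 0.11 m and z of round_bottle in the frame of side_tray between -0.002 and 0.01 m and contact force between the fingers and round_bottle below 0.05 N and linear speed of each of round_bottle, square_bottle, slim_bottle below 0.02 m/s and angle between each of round_bottle, square_bottle, slim_bottle's own z axis and vertical below 0.12 rad and x of square_bottle in the frame of side_tray between -0.08 and 0.08 m and y of square_bottle in the frame of side_tray between -0.11 and 0.11 m and z of square_bottle in the frame of side_tray between -0.002 and 0.01 m and contact force between the fingers and square_bottle below 0.05 N and x of slim_bottle in the frame of side_tray between -0.08 and 0.08 m and y of slim_bottle in the frame of side_tray between -0.11 and 0.11 m and z of slim_bottle in the frame of side_tray between -0.002 and 0.01 m and contact force between the fingers and slim_bottle below 0.05 N), for 0.2 s.
2. the rack stands squarely in the middle of the shaker's platform, released (x of tube_rack in the frame of shaker between -0.015 and 0.015 m and y of tube_rack in the frame of shaker between -0.015 and 0.015 m and z of tube_rack in the frame of shaker between 0.092 and 0.106 m and angle between the y axis of tube_rack and the y axis of shaker, either way round below 0.2 rad and contact force between the fingers and tube_rack below 0.05 N and linear speed of tube_rack below 0.02 m/s and angle between tube_rack's own z axis and vertical below 0.12 rad), for 0.2 s.
At the end, for the whole second after the job is handed in: The rack stands upright on the shaker's platform, within 15 mm of its middle in either direction and within 0.2 rad of its long side; each bottle stands upright in the spill tray within 15 mm of where it stood at the start; all are released and at rest (all of step 2 and distance of each of round_bottle, square_bottle, slim_bottle from where it was at the start of the episode below 0.015 m and contact force between the fingers and round_bottle below 0.05 N and linear speed of each of round_bottle, square_bottle, slim_bottle below 0.02 m/s and angle between each of round_bottle, square_bottle, slim_bottle's own z axis and vertical below 0.12 rad and contact force between the fingers and square_bottle below 0.05 N and contact force between the fingers and slim_bottle below 0.05 N); the robot touches nothing.
It fails at once if a bottle or the rack is tipped by more than 0.5 rad (angle between any of round_bottle, square_bottle, slim_bottle, tube_rack's own z axis and vertical above 0.5 rad).
It fails at once if the little pot or the forceps are shifted by more than 20 mm (distance of any of cap_pot, forceps from where it was at the start of the episode above 0.02 m).
It fails at once if a bottle, or the rack over the shaker, is let fall from more than 30 mm ((contact force between anything else and round_bottle below 0.005 N and height (world z) of round_bottle above 0.034 m) or (contact force between anything else and square_bottle below 0.005 N and height (world z) of square_bottle above 0.034 m) or (contact force between anything else and slim_bottle below 0.005 N and height (world z) of slim_bottle above 0.034 m) or (contact force between anything else and tube_rack below 0.005 N and height (world z) of tube_rack above 0.13 m)).
It also fails if it takes over 141 s, if anything falls off the work surface, if the arm or the gripper's body presses on something with over 40 N, if the wrist force passes 120 N, or if a joint passes its speed limit or range.

## Working session

There is one attempt and no reset: what is moved stays moved. The work goes in short steps, Python scripts to look and compute and a shell command to move; the robot and the scene stay as the last step left them, time stands still between calls to the robot, and variables do not carry over. Pictures are saved under pics/ and viewed, and the job is handed in when it is done.

```bash
ls; mkdir -p pics; python3 - <<'E'
from cell import robot
import cv2
print(robot.observe())
for n in("scene","top"):
    f=robot.grab_frame(n); cv2.imwrite(f"pics/{n}0.png",cv2.cvtColor(cv2.resize(f,None,fx=1.5,fy=1.5,interpolation=cv2.INTER_CUBIC),cv2.COLOR_RGB2BGR)); cv2.imwrite(f"pics/{n}0_raw.png",f[...,::-1])
    print(robot.camera_info(n))
print(robot.tip_reach)
E
```

```text
pics
{'time': 0.0, 'qpos': array([ 1.17699129e+00,  2.60664650e-01, -1.39382867e-01,  1.17266813e+00,
       -2.11015937e-05,  1.57078833e+00]), 'qd': array([ 0.00064084,  0.00042755, -0.00029161,  0.00043353,  0.00115668,
        0.00107088]), 'tau': array([ 7.72515377e-04, -4.05671668e+01,  2.53924870e+01,  1.86886772e-02,
        2.27757864e-04, -8.37048617e-06]), 'position': array([0.20120282, 0.48421431, 0.24446979]), 'tcp_rot': array([-1.77397816e-04,  1.95628624e-01,  9.80677582e-01, -9.43180837e-04]), 'contact_force': array([-0.01915718,  0.62272695, -0.53927337]), 'ft_torque': array([ 0.03060543, -0.04204802,  0.0836379 ]), 'width': 0.08515428572772096}
{'mtx': array([[430.01615756,   0.        , 249.44097974],
       [  0.        , 430.01615756, 190.81557196],
       [  0.        ,   0.        ,   1.        ]]), 'rvec': array([ 2.04468136,  1.01023015, -0.50259957]), 'tvec': array([-0.31890854, -0.22149982,  1.56539135])}
{'mtx': array([[361.20582498,   0.        , 254.92497119],
       [  0.        , 361.20582498, 192.48763424],
       [  0.        ,   0.        ,   1.        ]]), 'rvec': array([ 2.17849078, -2.14995223,  0.17152029]), 'tvec': array([-0.01360467,  0.5159639 ,  0.83747063])}
0.014
```

View pics/scene0.png

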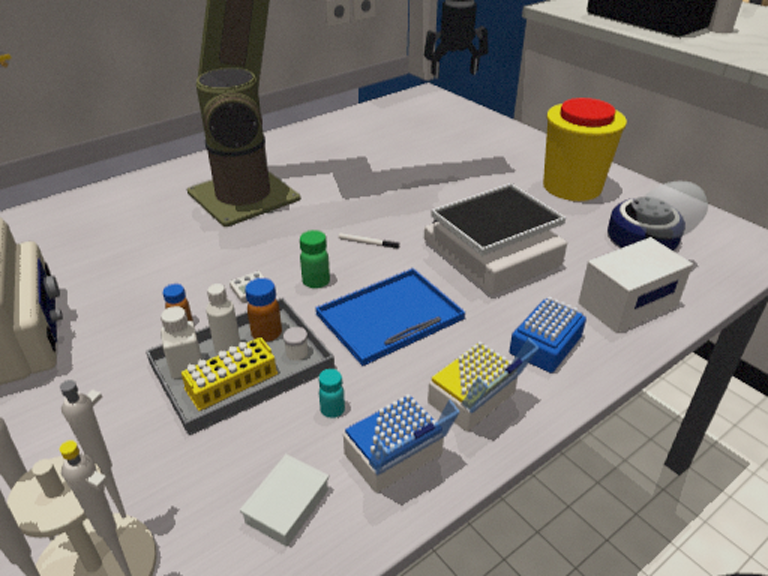

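View pics/top0.png

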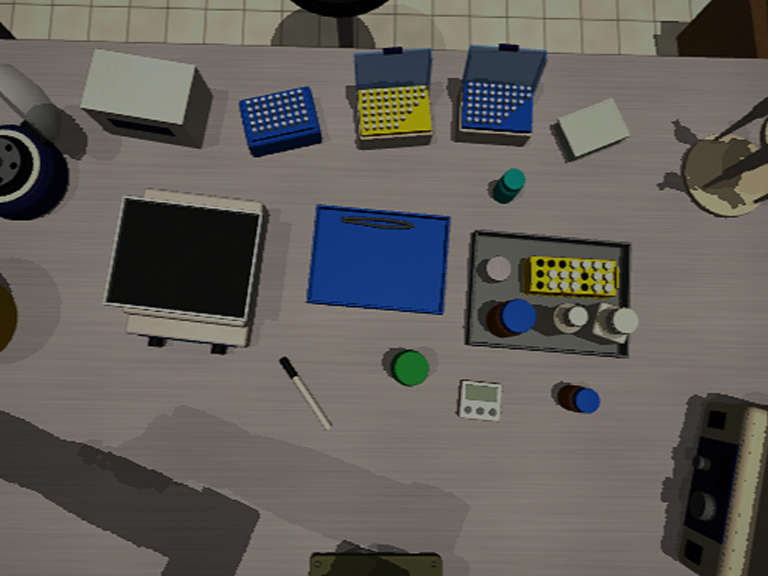

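```bash
cat > h.py <<'E'
import numpy as np, cv2
from cell import robot
def cam(n):
    c=robot.camera_info(n); return np.array(c["mtx"]),np.array(c["rvec"],float),np.array(c["tvec"],float)
def bp(n,uv,z):
    K,r,t=cam(n); R=cv2.Rodrigues(r)[0]; C=-R.T@t
    d=R.T@np.linalg.inv(K)@np.array([uv[0],uv[1],1.]); s=(z-C[2])/d[2]; return C+s*d
def pj(n,P):
    K,r,t=cam(n); return cv2.projectPoints(np.array(P,float).reshape(-1,3),r,t,K,None)[0].reshape(-1,2)
def crop(n,x0,y0,x1,y1,s,name,f=None,pts=()):
    f=robot.grab_frame(n) if f is None else f
    im=np.ascontiguousarray(cv2.resize(f[y0:y1,x0:x1],None,fx=s,fy=s,interpolation=cv2.INTER_CUBIC)[...,::-1])
    im=cv2.convertScaleAbs(im,alpha=1.4,beta=10)
    for p in pts:
        cv2.circle(im,(int(round((p[0]+.5-x0)*s)),int(round((p[1]+.5-y0)*s))),1,(255,0,255),-1)
    cv2.imwrite("pics/"+name,im)
E
python3 - <<'E'
from h import *
t=cv2.imread("pics/top0_raw.png")[...,::-1]
crop("top",300,145,430,245,6,"c1.png",t)
crop("top",60,120,310,245,3,"c2.png",t)
print(bp("top",(512/1.5,316/1.5),.109),bp("top",(410/1.5,368/1.5),.1))
E
```

```text
[ 0.46853012 -0.1959949   0.109     ] [ 0.39111781 -0.04686929  0.1       ]
```

View pics/c1.png

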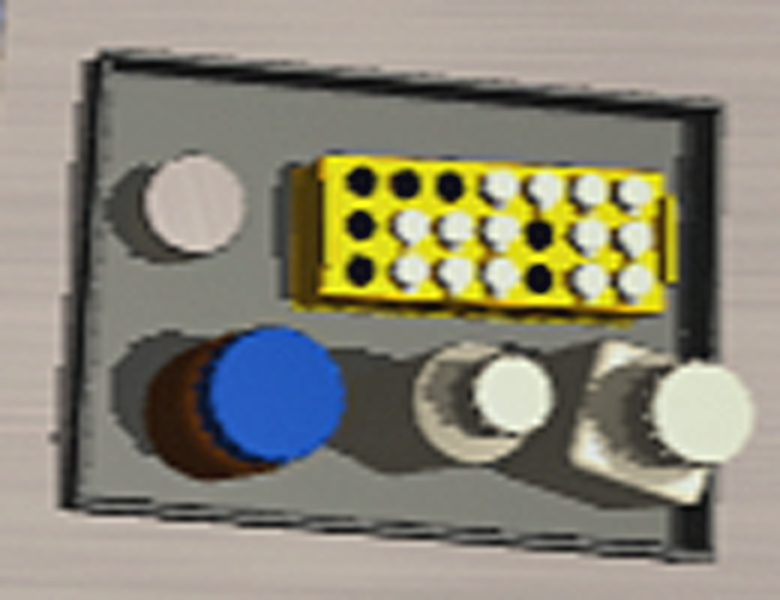

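View pics/c2.png

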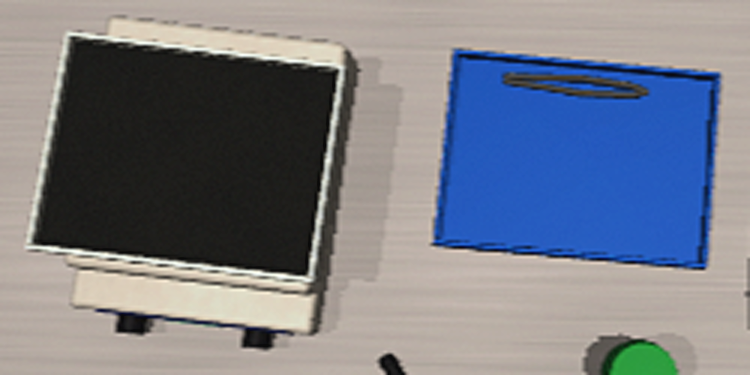

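```bash
cat > m.py <<'E'
from h import *
def c1(p): return ((p[0]+.5)/6-.5+300,(p[1]+.5)/6-.5+145)
def c2(p): return ((p[0]+.5)/3-.5+60,(p[1]+.5)/3-.5+120)
def fit(pts,z,lx,ly,nm):
    # order: TL,TR,BR,BL in image = (+x,+y),(+x,-y),(-x,-y),(-x,+y)
    W=np.array([bp("top",p,z)[:2] for p in pts]); M=np.array([[1,1],[1,-1],[-1,-1],[-1,1]])*[lx/2,ly/2]
    c=W.mean(0); H=M.T@(W-c); th=np.arctan2(H[0,1]-H[1,0],H[0,0]+H[1,1])
    R=np.array([[np.cos(th),-np.sin(th)],[np.sin(th),np.cos(th)]]); res=W-c-M@R.T
    print(nm,c.round(4),"yaw",th.round(3),"res mm",(res*1e3).round(1).tolist())
    return c,th
if __name__=="__main__":
    T,th=fit([c1(p) for p in[(100,52),(720,102),(712,558),(62,505)]],.030,.19,.26,"spill")
    fit([c1(p) for p in[(325,157),(662,172),(662,312),(322,295)]],.044,.058,.14,"rack")
    fit([c2(p) for p in[(455,50),(720,73),(705,268),(434,243)]],.018,.165,.225,"side")
    fit([c2(p) for p in[(67,33),(346,67),(311,280),(27,248)]],.106,.173,.218,"shaker")
    R=np.array([[np.cos(th),-np.sin(th)],[np.sin(th),np.cos(th)]])
    for nm,p,z in(("round",(277,395),.109),("slim",(514,393),.139),("square",(703,412),.122),("pot",(195,203),.048)):
        P=bp("top",c1(p),z); print(nm,P.round(4),"in tray",(R.T@(P[:2]-T)).round(4), "scene px",pj("scene",P).round(1))
E
python3 m.py
python3 - <<'E'
from h import *
t=cv2.imread("pics/scene0_raw.png")[...,::-1]
crop("scene",90,180,230,290,5.5,"s1.png",t)
E
```

```text
spill [ 0.5152 -0.2789] yaw -0.071 res mm [[-2.3, -1.5], [-0.4, 0.1], [1.6, -0.9], [1.1, 2.3]]
rack [ 0.5412 -0.313 ] yaw -0.034 res mm [[-1.0, -1.5], [-0.2, 0.9], [0.6, 1.6], [0.7, -0.9]]
side [ 0.5692 -0.0009] yaw -0.076 res mm [[-1.4, -1.4], [0.0, 1.1], [0.5, 1.7], [0.9, -1.3]]
shaker [0.5489 0.2884] yaw -0.106 res mm [[-6.1, -4.2], [-5.3, 4.7], [7.0, 5.3], [4.5, -5.7]]
round [ 0.4692 -0.2058  0.109 ] in tray [-0.051   0.0696] scene px [[171.7 189.9]]
slim [ 0.4685 -0.2821  0.139 ] in tray [-0.0463 -0.0065] scene px [[142.6 191.7]]
square [ 0.464  -0.3578  0.122 ] in tray [-0.0454 -0.0823] scene px [[114.  208.3]]
pot [ 0.5512 -0.1915  0.048 ] in tray [0.0297 0.0898] scene px [[195.3 222.2]]
```

View pics/s1.png

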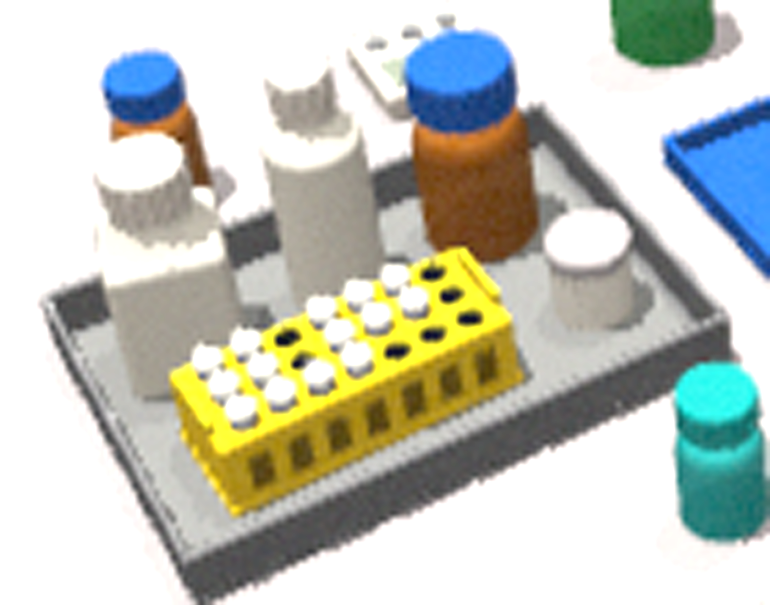

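Of the bottles like the round one (top view, native pixels), there are amber in the tray (341,211), small amber outside (387,266), green (273,245) and turquoise (339,123). The first is meant: it is amber and the larger of the two ambers, and the crop confirms it. Next I move above it with the jaws along the tray's x.

```bash
python3 -m handwheel '[[0.0854,0.01,-0.027,0,0,0,-0.12],[0.0854,0.01,-0.027,0,0,0,-0.12],[0.0854,0.01,-0.027,0,0,0,-0.12],[0.0854,0.01,-0.027,0,0,0,-0.12],[0.0854,0.01,-0.027,0,0,0,-0.12]]'
python3 -m handwheel '[[0.0854,0.01,-0.027,0,0,0,-0.12],[0.0854,0.01,-0.027,0,0,0,-0.12],[0.0854,0.01,-0.027,0,0,0,-0.12],[0.0854,0.01,-0.027,0,0,0,-0.12],[0.0854,0.01,-0.027,0,0,0,-0.12]]'
python3 -m handwheel '[[0.0854,0.012,-0.028,0,0,0,-0.048],[0.0854,0.012,-0.028,0,0,0,0],[0.0854,0.012,-0.028,0,0,0,0],[0.0854,0.012,-0.028,0,0,0,0],[0.0854,0.012,-0.028,0,0,0,0]]'
python3 -m handwheel '[[0.0854,0.012,-0.028,0,0,0,0],[0.0854,0.012,-0.028,0,0,0,0],[0.0854,0.012,-0.028,0,0,0,0],[0.0854,0.012,-0.028,0,0,0,0],[0.0854,0.012,-0.028,0,0,0,0]]'
```

```text
time: 0.52
position: [0.2514, 0.3483, 0.2448]
tcp_rot: [-0.0, 0.479, 0.878, -0.001]
contact_force: [-0.1, 0.6, -0.3]
width: 0.0856
time: 0.93
position: [0.3013, 0.2133, 0.245]
tcp_rot: [0.0, 0.717, 0.697, -0.0]
contact_force: [0.4, -0.8, -0.2]
width: 0.0851
time: 1.35
position: [0.3614, 0.0733, 0.2451]
tcp_rot: [-0.0, 0.732, 0.682, -0.0]
contact_force: [0.6, 1.3, -0.2]
width: 0.0853
time: 1.77
position: [0.4214, -0.0667, 0.245]
tcp_rot: [-0.0, 0.732, 0.681, -0.0]
contact_force: [1.6, 0.5, -0.1]
width: 0.0853
```

```bash
python3 -m handwheel '[[0.0854,0.0096,-0.0278,-0.016,0,0,0],[0.0854,0.0096,-0.0278,-0.016,0,0,0],[0.0854,0.0096,-0.0278,-0.016,0,0,0],[0.0854,0.0096,-0.0278,-0.016,0,0,0],[0.0854,0.0096,-0.0278,-0.016,0,0,0]]'
python3 - <<'E'
from h import *
crop("scene",90,130,230,240,5.5,"s2.png")
crop("top",280,125,430,265,4,"t2.png")
print(robot.observe()["position"])
E
```

```text
time: 2.18
position: [0.4693, -0.2056, 0.1641]
tcp_rot: [-0.0, 0.732, 0.681, -0.0]
contact_force: [1.1, -0.3, -0.2]
width: 0.0858
[ 0.46926184 -0.20707788  0.16227969]
```

View pics/s2.png

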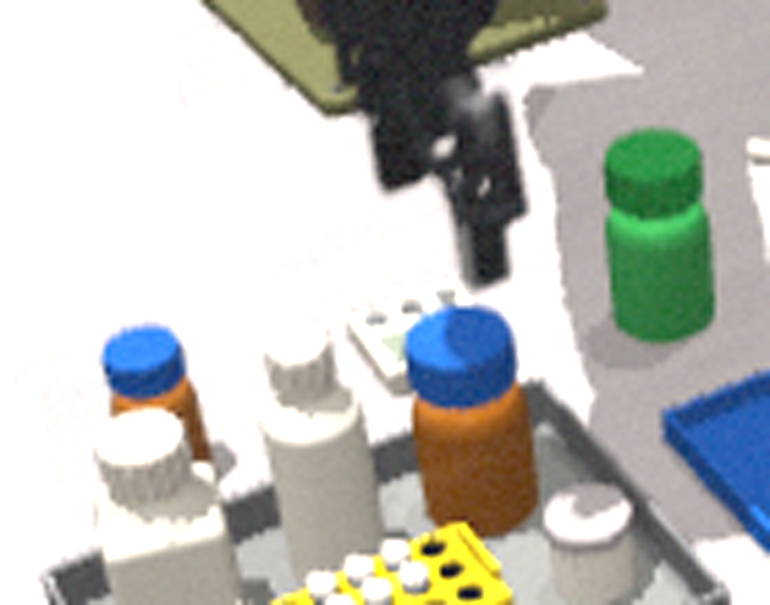

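View pics/t2.png

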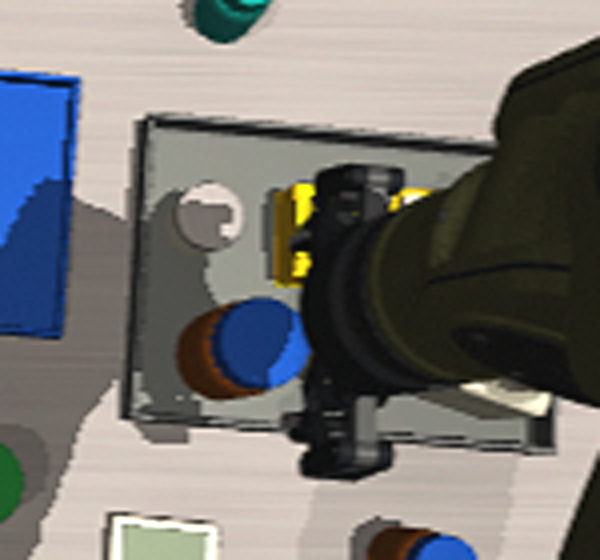

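```bash
python3 - <<'E'
from h import *
for z in(.109,.15,.19,.23,.28):
    p=pj("top",[.469,-.206,z])[0]; print(z,(p-[280,125]+.5)*4, (pj("scene",[.469,-.206,z])[0]-[90,130]+.5)*5.5)
K,r,t=cam("top");print(-cv2.Rodrigues(r)[0].T@t)
E
```

```text
0.109 [265.34673005 344.06285072] [451.681867   332.02096524]
0.15 [286.93199126 337.56741639] [441.10578315 260.99912543]
0.19 [310.34982947 330.52052321] [430.30141022 188.44425022]
0.23 [336.51031473 322.64831299] [418.98218518 112.4319758 ]
0.28 [373.85976345 311.40912117] [404.05135848  12.16662264]
[0.40039595 0.01445208 0.89846264]
```

```bash
python3 - <<'E'
from h import *
for dx in(.0427,.057,-.0427,-.057):
    print(dx,((pj("scene",[.469+dx,-.206-.07*dx,.161])[0]-[90,130]+.5)*5.5).round())
E
```

```text
0.0427 [479. 288.]
0.057 [494. 305.]
-0.0427 [399. 197.]
-0.057 [387. 183.]
```

```bash
python3 - <<'E'
from h import *
from m import c1,c2
t=cv2.imread("pics/scene0_raw.png")[...,::-1]
P=[bp("top",c1(p),.03) for p in[(100,52),(720,102),(712,558),(62,505)]]
P+=[bp("top",c2(p),.018) for p in[(455,50),(720,73),(705,268),(434,243)]]
P+=[bp("top",c2(p),.106) for p in[(67,33),(346,67),(311,280),(27,248)]]
pts=list(pj("scene",P))
for c,z,r in(((277,395),.109,.025),((514,393),.139,.014),((703,412),.122,.019),((195,203),.048,.0205)):
    C=bp("top",c1(c),z); a=np.arange(0,6.28,.3)
    pts+=list(pj("scene",np.c_[C[0]+r*np.cos(a),C[1]+r*np.sin(a),a*0+z]))
crop("scene",90,180,230,290,5.5,"s3.png",t,pts)
crop("scene",200,110,390,250,4,"s4.png",t,pts)
E
```

```text
(no output)
```

View pics/s3.png

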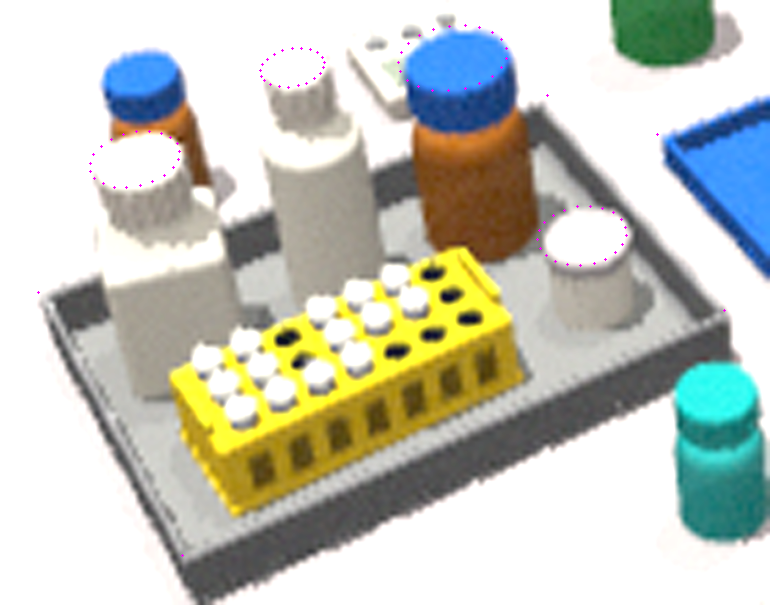

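View pics/s4.png

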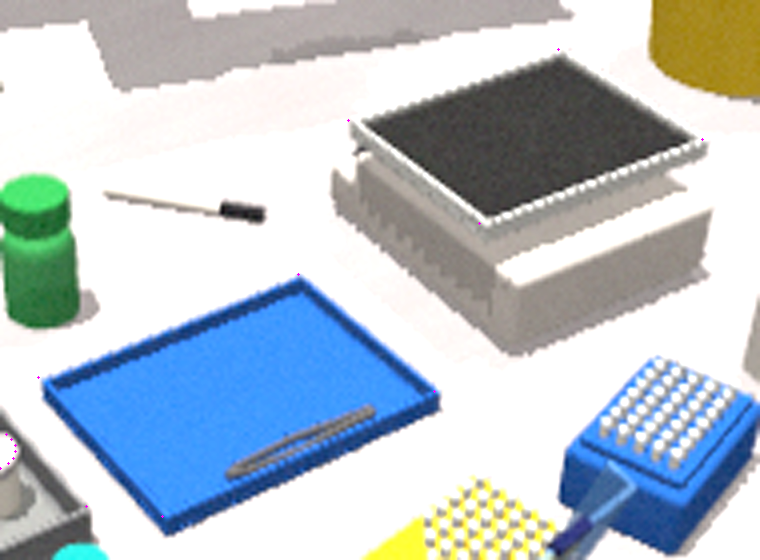

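The scene view runs about 1 px off the top view everywhere (2–4 mm), inside the calibration error. The jaws have 17 mm clearance on each side of the cap, so I descend and grip.

```bash
python3 -m handwheel '[[0.0854,0,0,-0.014,0,0,0],[0.0854,0,0,-0.014,0,0,0],[0.0854,0,0,-0.014,0,0,0],[0.0854,0,0,-0.014,0,0,0],[0.0854,0,0,-0.011,0,0,0]]'
python3 -m handwheel '[[0.0854,0,0,0,0,0,0],[0.03,0,0,0,0,0,0],[0.03,0,0,0,0,0,0],[0.03,0,0,0,0,0,0],[0.03,0,0,0,0,0,0]]'
python3 -m handwheel '[[0.03,0,0,0,0,0,0],[0.03,0,0,0,0,0,0],[0.03,0,0,0,0,0,0],[0.03,0,0,0,0,0,0],[0.03,0,0,0,0,0,0]]'
```

```text
time: 2.7
position: [0.4686, -0.2032, 0.0974]
tcp_rot: [-0.001, 0.732, 0.682, -0.0]
contact_force: [0.4, -0.3, 0.8]
width: 0.0852
time: 3.12
position: [0.4705, -0.2045, 0.0997]
tcp_rot: [0.001, 0.732, 0.682, 0.001]
contact_force: [0.1, 0.1, 4.1]
width: 0.0484
time: 3.53
position: [0.4705, -0.2045, 0.0997]
tcp_rot: [0.001, 0.732, 0.682, 0.001]
contact_force: [-0.5, 1.4, 5.8]
width: 0.048
```

```bash
python3 -m handwheel '[[0.03,0,0,0.005,0,0,0],[0.03,0,0,0.015,0,0,0],[0.03,0,0,0.02,0,0,0],[0.03,0,0,0.02,0,0,0],[0.03,0,0,0.01,0,0,0]]'
python3 - <<'E'
from h import *
print(robot.observe())
crop("scene",90,130,260,270,4.5,"s5.png")
E
```

```text
time: 3.95
position: [0.47, -0.2045, 0.1703]
tcp_rot: [0.001, 0.732, 0.682, 0.0]
contact_force: [-0.8, -0.6, -2.9]
width: 0.0478
{'time': 3.95, 'qpos': array([-4.10335623e-01,  2.82053033e-01, -3.10893912e-01,  9.75823639e-01,
       -8.23269613e-05,  1.23152823e+00]), 'qd': array([-4.01932777e-04, -8.19787376e-02,  1.84100498e-01,  2.59784344e-01,
       -1.69931955e-04,  2.52068262e-04]), 'tau': array([ 8.66877905e-03, -4.03819728e+01,  2.31682438e+01,  2.54981657e-01,
        2.51394100e-03,  9.83330187e-05]), 'position': array([ 0.47000728, -0.20449491,  0.17031731]), 'tcp_rot': array([9.45114744e-04, 7.31780943e-01, 6.81539158e-01, 3.66551569e-04]), 'contact_force': array([-0.83346984, -0.59570755, -2.91578841]), 'ft_torque': array([-0.04418383, -0.02890026, -0.00138801]), 'width': 0.04784710412034317}
```

View pics/s5.png

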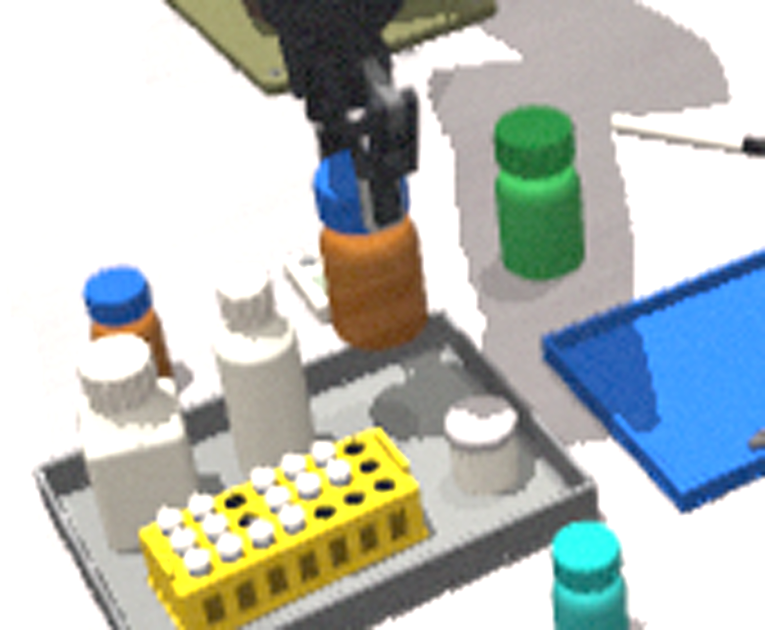

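```bash
python3 -m handwheel '[[0.03,0.004,0.0125,0,0,0,0],[0.03,0.008,0.025,0,0,0,0],[0.03,0.008,0.03,0,0,0,0],[0.03,0.009,0.032,0,0,0,0],[0.03,0.0095,0.032,0,0,0,0]]'
python3 -m handwheel '[[0.03,0.0095,0.032,0,0,0,0],[0.03,0.009,0.032,0,0,0,0],[0.03,0.009,0.03,0,0,0,0],[0.03,0.008,0.025,0,0,0,0],[0.03,0.0055,0.0225,0,0,0,0]]'
python3 -m handwheel '[[0.03,0,0,0,0,0,0],[0.03,0,0,-0.02,0,0,0],[0.03,0,0,-0.02,0,0,0],[0.03,0,0,-0.015,0,0,0],[0.03,0,0,-0.008,0,0,0]]'
python3 -m handwheel '[[0.03,0,0,-0.003,0,0,0],[0.03,0,0,-0.002,0,0,0],[0.03,0,0,-0.001,0,0,0],[0.03,0,0,0,0,0,0],[0.03,0,0,0,0,0,0]]'
```

```text
time: 4.42
position: [0.5072, -0.0715, 0.1673]
tcp_rot: [-0.001, 0.732, 0.681, -0.001]
contact_force: [0.2, -1.0, -2.5]
width: 0.0484
time: 4.83
position: [0.5489, 0.0707, 0.1672]
tcp_rot: [-0.0, 0.731, 0.682, -0.0]
contact_force: [0.0, -0.4, -2.0]
width: 0.0478
time: 5.25
position: [0.5466, 0.0682, 0.1024]
tcp_rot: [-0.001, 0.732, 0.682, -0.002]
contact_force: [0.1, 0.0, -2.5]
width: 0.048
time: 5.67
position: [0.55, 0.0688, 0.1001]
tcp_rot: [0.001, 0.732, 0.681, 0.001]
contact_force: [0.0, -0.1, -2.8]
width: 0.0486
```

```bash
python3 -m handwheel '[[0.03,0,0,-0.0005,0,0,0],[0.03,0,0,-0.0005,0,0,0],[0.03,0,0,0,0,0,0],[0.03,0,0,0,0,0,0],[0.03,0,0,0,0,0,0]]'
python3 - <<'E'
from h import *
crop("scene",190,130,360,270,4.5,"s6.png")
E
```

```text
time: 6.08
position: [0.5501, 0.069, 0.0998]
tcp_rot: [0.001, 0.732, 0.682, 0.001]
contact_force: [-0.7, 0.2, 5.2]
width: 0.0483
```

View pics/s6.png

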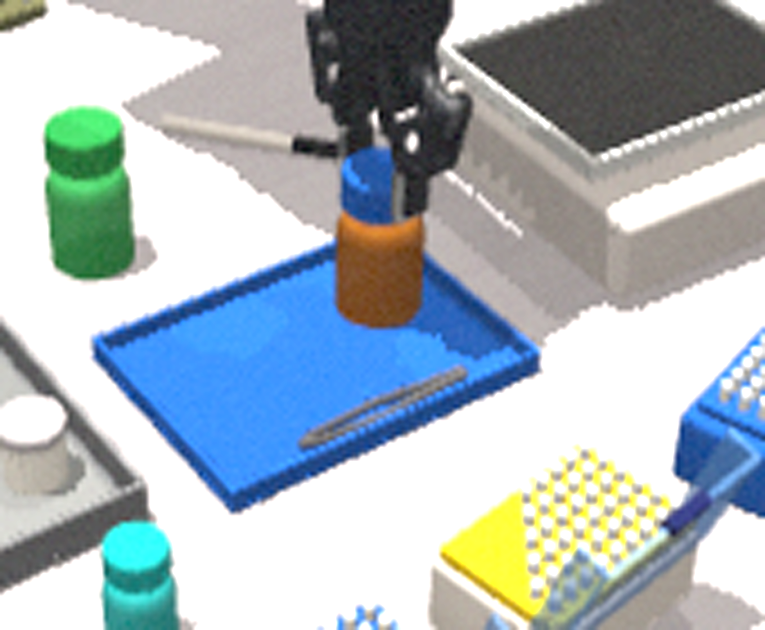

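It stands on the tray floor: contact force now points up, and in the picture its base sits in the tray at (378,315). I release it and go to the slim bottle.

```bash
python3 -m handwheel '[[0.0854,0,0,0,0,0,0],[0.0854,0,0,0,0,0,0],[0.0854,0,0,0,0,0,0],[0.0854,0,0,0,0,0,0],[0.0854,0,0,0,0,0,0]]'
python3 -m handwheel '[[0.0854,0,0,0.01,0,0,0],[0.0854,0,0,0.02,0,0,0],[0.0854,0,0,0.02,0,0,0],[0.0854,0,0,0.022,0,0,0],[0.0854,0,0,0.02,0,0,0]]'
python3 - <<'E'
from h import *
print(robot.observe()["position"])
crop("scene",90,110,360,290,2.8,"s7.png")
E
```

```text
time: 6.55
position: [0.5489, 0.0688, 0.0982]
tcp_rot: [-0.0, 0.732, 0.682, -0.0]
contact_force: [-0.2, -0.2, -0.3]
width: 0.0853
time: 6.97
position: [0.549, 0.0688, 0.1921]
tcp_rot: [0.0, 0.732, 0.682, 0.0]
contact_force: [1.3, -0.6, -0.6]
width: 0.0854
[0.54897349 0.06883025 0.19213548]
```

View pics/s7.png

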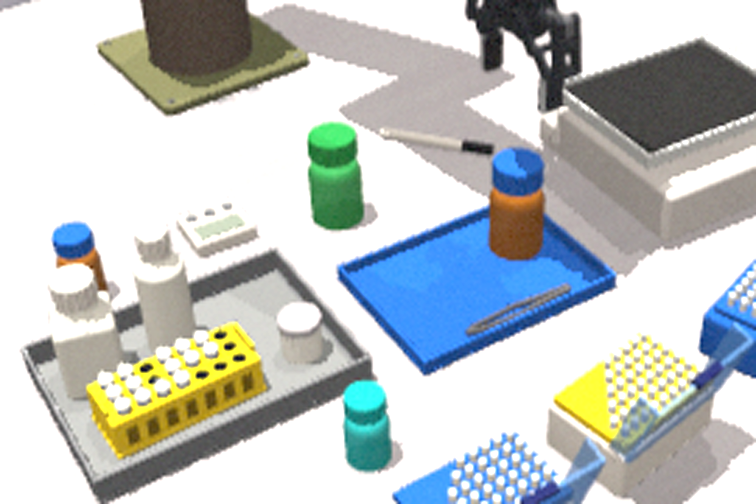

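```bash
python3 -m handwheel '[[0.0854,-0.008,-0.035,0,0,0,0],[0.0854,-0.008,-0.035,0,0,0,0],[0.0854,-0.008,-0.035,0,0,0,0],[0.0854,-0.008,-0.035,0,0,0,0],[0.0854,-0.008,-0.035,0,0,0,0]]'
python3 -m handwheel '[[0.0854,-0.008,-0.035,0,0,0,0],[0.0854,-0.008,-0.035,0,0,0,0],[0.0854,-0.008,-0.035,0,0,0,0],[0.0854,-0.008,-0.035,0,0,0,0],[0.0854,-0.008,-0.035,0,0,0,0]]'
python3 -m handwheel '[[0.0854,0,0,0,0,0,0],[0.0854,0,0,0,0,0,0],[0.0854,0,0,0,0,0,0],[0.0854,0,0,-0.01,0,0,0],[0.0854,0,0,0,0,0,0]]'
python3 - <<'E'
from h import *
print(robot.observe()["position"])
crop("scene",90,110,230,240,4.5,"s8.png")
E
```

```text
time: 7.43
position: [0.5085, -0.1076, 0.191]
tcp_rot: [0.0, 0.732, 0.682, 0.0]
contact_force: [0.8, 0.6, -0.2]
width: 0.0852
time: 7.85
position: [0.4684, -0.2829, 0.191]
tcp_rot: [0.0, 0.732, 0.682, 0.0]
contact_force: [0.6, 0.3, -0.0]
width: 0.0853
time: 8.27
position: [0.4684, -0.2795, 0.1787]
tcp_rot: [-0.001, 0.731, 0.682, -0.0]
contact_force: [-2.1, -0.2, -0.7]
width: 0.0853
[ 0.46843566 -0.27945008  0.17872359]
```

View pics/s8.png

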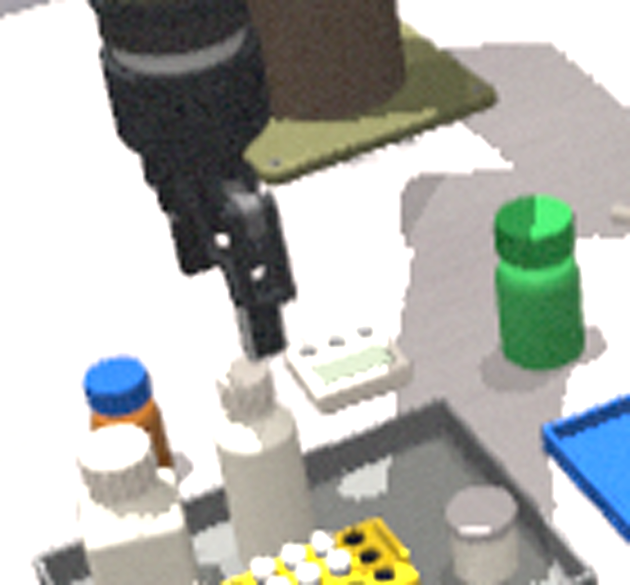

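```bash
python3 -m handwheel '[[0.0854,0,0,-0.014,0,0,0],[0.0854,0,0,-0.014,0,0,0],[0.0854,0,0,-0.014,0,0,0],[0.0854,0,0,-0.009,0,0,0],[0.0854,0,0,-0.005,0,0,0]]'
python3 -m handwheel '[[0.06,0,0,0,0,0,0],[0.045,0,0,0,0,0,0],[0.035,0,0,0,0,0,0],[0.02,0,0,0,0,0,0],[0.015,0,0,0,0,0,0]]'
python3 -m handwheel '[[0.01,0,0,0,0,0,0],[0.01,0,0,0,0,0,0],[0.01,0,0,0,0,0,0],[0.01,0,0,0,0,0,0],[0.01,0,0,0,0,0,0]]'
```

```text
time: 8.73
position: [0.4684, -0.2799, 0.1229]
tcp_rot: [-0.001, 0.731, 0.682, -0.0]
contact_force: [-0.0, -0.3, -0.3]
width: 0.0857
time: 9.15
position: [0.4694, -0.2816, 0.1252]
tcp_rot: [0.001, 0.732, 0.682, 0.0]
contact_force: [-4.4, 1.5, 7.4]
width: 0.0265
time: 9.57
position: [0.4694, -0.2816, 0.1252]
tcp_rot: [0.001, 0.732, 0.682, 0.0]
contact_force: [-1.4, 0.1, 5.2]
width: 0.0263
```

```bash
python3 -m handwheel '[[0.01,0,0,0.005,0,0,0],[0.01,0,0,0.015,0,0,0],[0.01,0,0,0.02,0,0,0],[0.01,0,0,0.02,0,0,0],[0.01,0,0,0.01,0,0,0]]'
python3 -m handwheel '[[0.01,0.003,0.013,0,0,0,0],[0.01,0.007,0.027,0,0,0,0],[0.01,0.009,0.034,0,0,0,0],[0.01,0.009,0.034,0,0,0,0],[0.01,0.009,0.034,0,0,0,0]]'
python3 -m handwheel '[[0.01,0.009,0.034,0,0,0,0],[0.01,0.009,0.034,0,0,0,0],[0.01,0.009,0.034,0,0,0,0],[0.01,0.008,0.025,0,0,0,0],[0.01,0.004,0.013,0,0,0,0]]'
python3 -m handwheel '[[0.01,0,0,0,0,0,0],[0.01,0,0,-0.02,0,0,0],[0.01,0,0,-0.02,0,0,0],[0.01,0,0,-0.015,0,0,0],[0.01,0,0,-0.008,0,0,0]]'
python3 -m handwheel '[[0.01,0,0,-0.003,0,0,0],[0.01,0,0,-0.002,0,0,0],[0.01,0,0,-0.001,0,0,0],[0.01,0,0,-0.001,0,0,0],[0.01,0,0,0,0,0,0]]'
python3 - <<'E'
from h import *
print(robot.observe()["position"])
crop("scene",190,130,360,270,4.5,"s9.png")
E
```

```text
time: 9.98
position: [0.4695, -0.2816, 0.1962]
tcp_rot: [0.001, 0.732, 0.682, 0.0]
contact_force: [1.6, 0.4, -1.7]
width: 0.0262
time: 10.4
position: [0.5052, -0.137, 0.193]
tcp_rot: [-0.001, 0.732, 0.681, -0.0]
contact_force: [0.7, -0.5, -1.2]
width: 0.0266
time: 10.82
position: [0.5447, 0.0046, 0.193]
tcp_rot: [-0.001, 0.731, 0.683, -0.0]
contact_force: [0.2, -0.4, -1.7]
width: 0.0262
time: 11.23
position: [0.5426, 0.0, 0.1287]
tcp_rot: [-0.001, 0.732, 0.681, -0.002]
contact_force: [0.1, 0.4, -2.0]
width: 0.0262
time: 11.65
position: [0.5456, 0.0006, 0.1253]
tcp_rot: [0.001, 0.732, 0.681, 0.001]
contact_force: [-0.3, -0.8, 0.0]
width: 0.0263
[0.54559668 0.00062738 0.12528074]
```

View pics/s9.png

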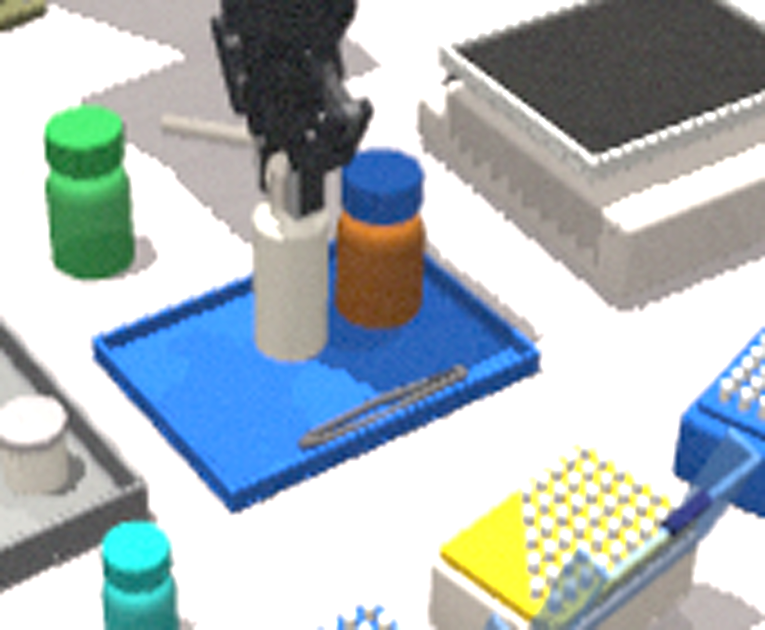

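```bash
python3 -m handwheel '[[0.01,0,0,-0.0005,0,0,0],[0.01,0,0,0,0,0,0],[0.04,0,0,0,0,0,0],[0.0854,0,0,0,0,0,0],[0.0854,0,0,0,0,0,0]]'
python3 -m handwheel '[[0.0854,0,0,0,0,0,0],[0.0854,0,0,0,0,0,0],[0.0854,0,0,0,0,0,0],[0.0854,0,0,0.01,0,0,0],[0.0854,0,0,0.02,0,0,0]]'
python3 -m handwheel '[[0.0854,0,0,0.03,0,0,0],[0.0854,-0.008,-0.036,0,0,0,0],[0.0854,-0.008,-0.036,0,0,0,0],[0.0854,-0.008,-0.036,0,0,0,0],[0.0854,-0.008,-0.036,0,0,0,0]]'
python3 -m handwheel '[[0.0854,-0.008,-0.036,0,0,0,0],[0.0854,-0.008,-0.036,0,0,0,0],[0.0854,-0.008,-0.036,0,0,0,0],[0.0854,-0.008,-0.036,0,0,0,0],[0.0854,-0.008,-0.036,0,0,0,0]]'
python3 -m handwheel '[[0.0854,-0.009,-0.035,0,0,0,0],[0.0854,0,0,-0.01,0,0,0],[0.0854,0,0,0,0,0,0],[0.0854,0,0,0,0,0,0],[0.0854,0,0,0,0,0,0]]'
python3 - <<'E'
from h import *
print(robot.observe()["position"])
f=robot.grab_frame("scene")
crop("scene",80,110,380,290,2.6,"s10.png",f)
E
```

```text
time: 12.12
position: [0.5452, 0.0009, 0.124]
tcp_rot: [0.0, 0.732, 0.682, 0.0]
contact_force: [-0.3, 0.1, -0.5]
width: 0.0615
time: 12.53
position: [0.5429, 0.0008, 0.1523]
tcp_rot: [-0.002, 0.732, 0.682, -0.002]
contact_force: [0.3, -0.5, -0.5]
width: 0.0854
time: 12.95
position: [0.5129, -0.1444, 0.185]
tcp_rot: [0.001, 0.731, 0.682, 0.0]
contact_force: [0.0, 0.5, -0.3]
width: 0.0854
time: 13.37
position: [0.4724, -0.325, 0.1847]
tcp_rot: [0.0, 0.732, 0.682, 0.0]
contact_force: [1.2, -0.2, 0.7]
width: 0.0856
time: 13.78
position: [0.4641, -0.357, 0.1741]
tcp_rot: [-0.0, 0.731, 0.682, 0.0]
contact_force: [0.5, 0.0, 0.2]
width: 0.0853
[ 0.46407423 -0.35701389  0.17407595]
```

View pics/s10.png

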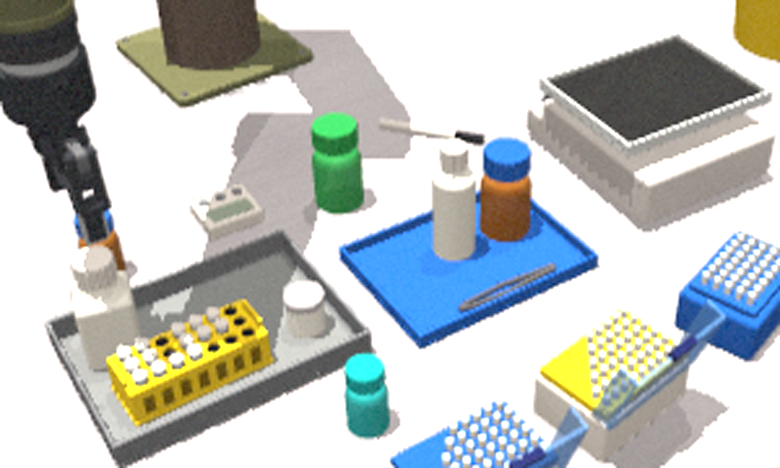

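```bash
python3 -m handwheel '[[0.0854,0,0,-0.015,0,0,0],[0.0854,0,0,-0.018,0,0,0],[0.0854,0,0,-0.016,0,0,0],[0.0854,0,0,-0.012,0,0,0],[0.0854,0,0,-0.004,0,0,0]]'
python3 -m handwheel '[[0.06,0,0,0,0,0,0],[0.05,0,0,0,0,0,0],[0.035,0,0,0,0,0,0],[0.02,0,0,0,0,0,0],[0.02,0,0,0,0,0,0]]'
python3 -m handwheel '[[0.02,0,0,0,0,0,0],[0.02,0,0,0,0,0,0],[0.02,0,0,0,0,0,0],[0.02,0,0,0,0,0,0],[0.02,0,0,0,0,0,0]]'
```

```text
time: 14.25
position: [0.4635, -0.356, 0.1074]
tcp_rot: [-0.002, 0.731, 0.682, -0.0]
contact_force: [-0.9, -0.2, 0.7]
width: 0.0857
time: 14.67
position: [0.4648, -0.3589, 0.1103]
tcp_rot: [0.001, 0.732, 0.682, 0.0]
contact_force: [0.2, -0.2, 4.4]
width: 0.0363
time: 15.08
position: [0.4648, -0.3588, 0.1103]
tcp_rot: [0.001, 0.732, 0.682, 0.0]
contact_force: [0.3, 0.6, 6.5]
width: 0.0361
```

```bash
python3 -m handwheel '[[0.02,0,0,0.005,0,0,0],[0.02,0,0,0.015,0,0,0],[0.02,0,0,0.02,0,0,0],[0.02,0,0,0.02,0,0,0],[0.02,0,0,0.01,0,0,0]]'
python3 -m handwheel '[[0.02,0.003,0.013,0,0,0,0],[0.02,0.007,0.027,0,0,0,0],[0.02,0.009,0.035,0,0,0,0],[0.02,0.009,0.035,0,0,0,0],[0.02,0.009,0.035,0,0,0,0]]'
python3 -m handwheel '[[0.02,0.009,0.036,0,0,0,0],[0.02,0.009,0.036,0,0,0,0],[0.02,0.009,0.036,0,0,0,0],[0.02,0.008,0.026,0,0,0,0],[0.02,0.003,0.012,0,0,0,0]]'
python3 -m handwheel '[[0.02,0,0,0,0,0,0],[0.02,0,0,-0.02,0,0,0],[0.02,0,0,-0.02,0,0,0],[0.02,0,0,-0.015,0,0,0],[0.02,0,0,-0.008,0,0,0]]'
python3 -m handwheel '[[0.02,0,0,-0.003,0,0,0],[0.02,0,0,-0.002,0,0,0],[0.02,0,0,-0.001,0,0,0],[0.02,0,0,-0.001,0,0,0],[0.02,0,0,0,0,0,0]]'
python3 - <<'E'
from h import *
print(robot.observe()["position"])
crop("scene",190,130,360,270,4.5,"s11.png")
E
```

```text
time: 15.5
position: [0.4644, -0.3586, 0.1808]
tcp_rot: [0.001, 0.732, 0.682, 0.0]
contact_force: [-0.2, 0.1, -1.6]
width: 0.0364
time: 15.92
position: [0.5, -0.2107, 0.1774]
tcp_rot: [-0.001, 0.732, 0.681, -0.0]
contact_force: [0.9, 0.8, -1.9]
width: 0.0365
time: 16.33
position: [0.5385, -0.0628, 0.1775]
tcp_rot: [-0.001, 0.73, 0.683, 0.0]
contact_force: [0.1, -0.1, -2.2]
width: 0.0362
time: 16.75
position: [0.5365, -0.0679, 0.1132]
tcp_rot: [-0.002, 0.732, 0.681, -0.002]
contact_force: [-0.3, 0.1, -1.8]
width: 0.0364
time: 17.17
position: [0.539, -0.0676, 0.1103]
tcp_rot: [0.001, 0.732, 0.681, 0.0]
contact_force: [-2.5, -0.6, 3.2]
width: 0.0364
[ 0.53898572 -0.06762702  0.11032749]
```

View pics/s11.png

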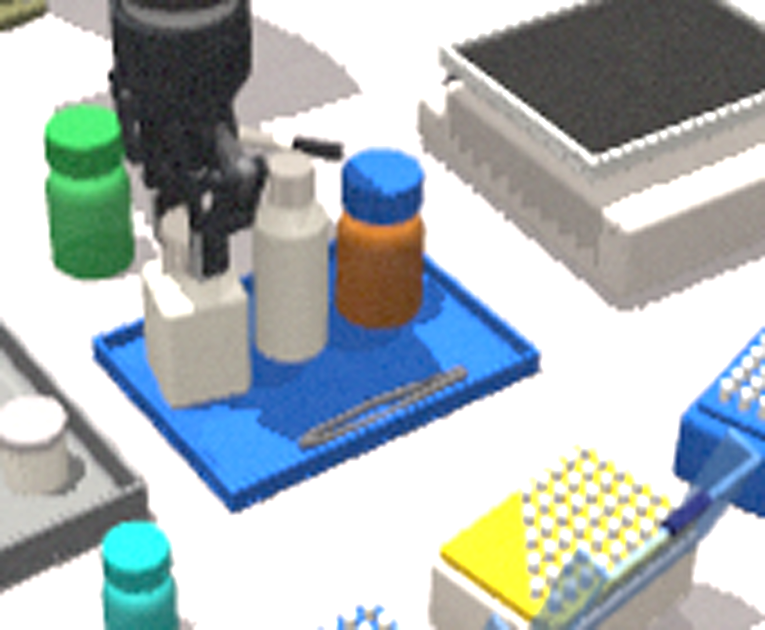

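Grounded and clear of its neighbours. I release it, rise and move out of the way to remeasure the rack.

```bash
python3 -m handwheel '[[0.05,0,0,0,0,0,0],[0.0854,0,0,0,0,0,0],[0.0854,0,0,0,0,0,0],[0.0854,0,0,0,0,0,0],[0.0854,0,0,0,0,0,0]]'
python3 -m handwheel '[[0.0854,0,0,0.01,0,0,0],[0.0854,0,0,0.02,0,0,0],[0.0854,0,0,0.03,0,0,0],[0.0854,0,0,0.03,0,0,0],[0.0854,0,0,0.03,0,0,0]]'
python3 - <<'E'
from h import *
print(robot.observe()["position"])
f=robot.grab_frame("top"); cv2.imwrite("pics/top12_raw.png",f[...,::-1])
crop("top",300,145,430,245,6,"t12.png",f)
crop("scene",80,110,380,290,2.6,"s12.png")
E
```

```text
time: 17.63
position: [0.5393, -0.0672, 0.1088]
tcp_rot: [0.0, 0.732, 0.682, 0.0]
contact_force: [-0.6, 0.1, -0.5]
width: 0.0852
time: 18.05
position: [0.5386, -0.0671, 0.2307]
tcp_rot: [-0.0, 0.732, 0.682, -0.0]
contact_force: [-0.2, -0.2, -0.7]
width: 0.0855
[ 0.53864952 -0.06712884  0.23065519]
```

View pics/t12.png

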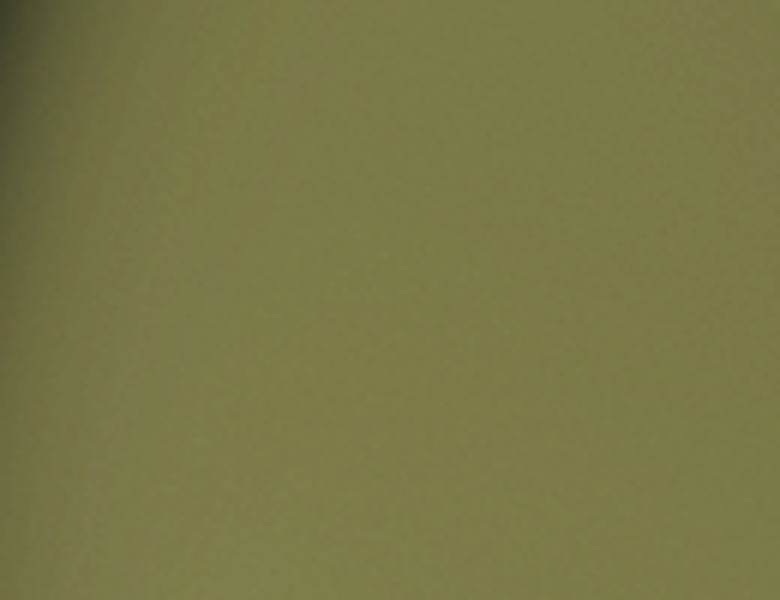

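View pics/s12.png

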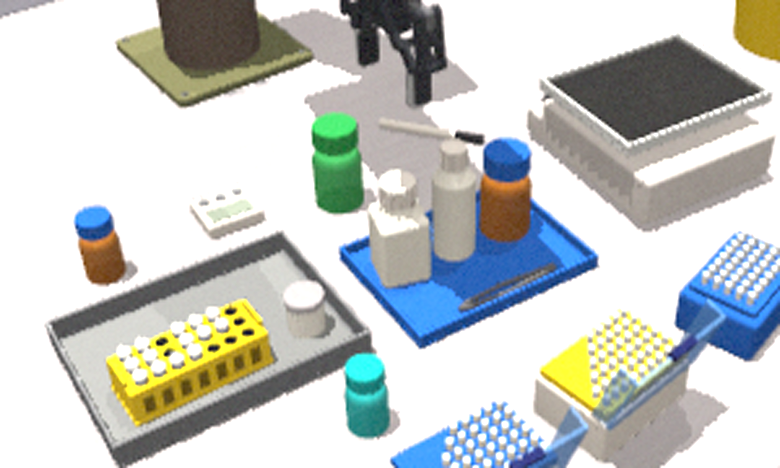

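```bash
python3 - <<'E'
from h import *
def box(c,th,lx,ly,z0,z1):
    R=np.array([[np.cos(th),-np.sin(th)],[np.sin(th),np.cos(th)]]); o=[]
    for z in(z0,z1):
        s=np.linspace(-1,1,30)
        for a,b in [(s,1+0*s),(s,-1+0*s),(1+0*s,s),(-1+0*s,s)]:
            P=np.c_[a*lx/2,b*ly/2]@R.T+c; o.append(np.c_[P,0*s+z])
    return np.vstack(o)
B=box((.5412,-.313),-.034,.058,.14,.004,.044)
crop("top",300,145,430,245,6,"t13.png",cv2.imread("pics/top0_raw.png")[...,::-1],pj("top",B))
crop("scene",90,200,230,290,5.5,"s13.png",None,pj("scene",B))
E
```

```text
(no output)
```

View pics/t13.png

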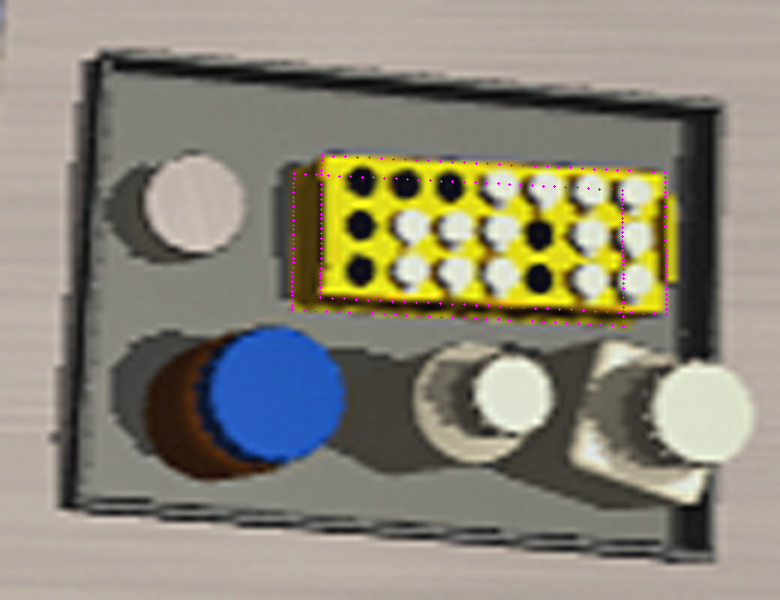

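View pics/s13.png

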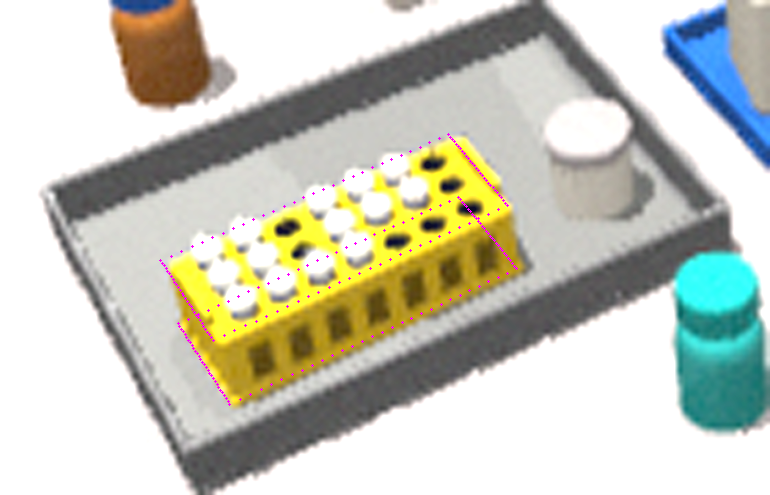

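```bash
python3 -m handwheel '[[0.074,0.0005,-0.025,0,0,0,0.037],[0.074,0.0005,-0.035,0,0,0,0],[0.074,0.0005,-0.035,0,0,0,0],[0.074,0.0005,-0.035,0,0,0,0],[0.074,0.0005,-0.035,0,0,0,0]]'
python3 -m handwheel '[[0.074,0.0005,-0.035,0,0,0,0],[0.074,0,-0.03,0,0,0,0],[0.074,0,-0.016,0,0,0,0],[0.074,0,0,-0.02,0,0,0],[0.074,0,0,-0.03,0,0,0]]'
python3 -m handwheel '[[0.074,0,0,-0.03,0,0,0],[0.074,0,0,-0.03,0,0,0],[0.074,0,0,-0.02,0,0,0],[0.074,0,0,-0.005,0,0,0],[0.074,0,0,0,0,0,0]]'
python3 - <<'E'
from h import *
print(robot.observe()["position"])
crop("scene",90,160,230,290,4.5,"s14.png")
E
```

```text
time: 18.62
position: [0.5406, -0.2333, 0.2277]
tcp_rot: [-0.001, 0.719, 0.695, -0.0]
contact_force: [0.3, -0.0, -0.3]
width: 0.0737
time: 19.03
position: [0.5436, -0.3153, 0.1804]
tcp_rot: [0.003, 0.72, 0.694, 0.001]
contact_force: [0.9, -0.2, -0.6]
width: 0.0739
time: 19.45
position: [0.5401, -0.3116, 0.0914]
tcp_rot: [-0.003, 0.719, 0.695, -0.001]
contact_force: [-0.1, -0.0, 0.2]
width: 0.074
[ 0.5401063  -0.31164182  0.09138535]
```

View pics/s14.png

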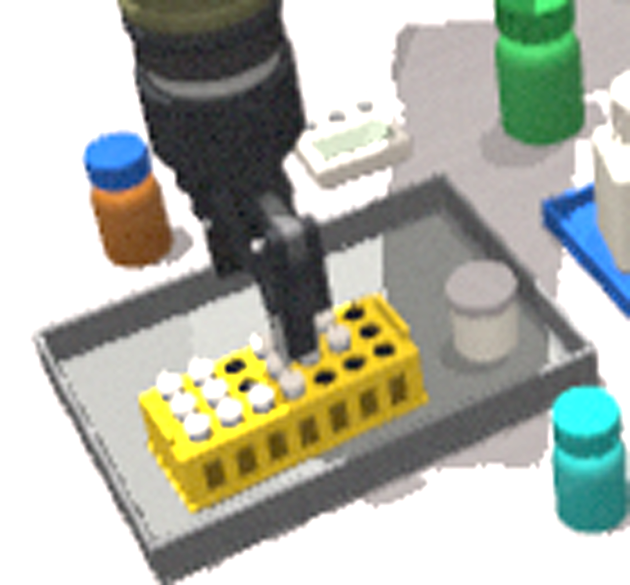

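```bash
python3 - <<'E'
from h import *
for P in([.542+.037,-.314,.085],[.542+.05,-.314,.085],[.542+.029,-.313,.044],[.542+.037,-.313,.02]):
    print(P,((pj("scene",P)[0]-[90,160]+.5)*4.5).round())
print(robot.observe()["position"])
E
```

```text
[0.5790000000000001, -0.314, 0.085] [295. 355.]
[0.5920000000000001, -0.314, 0.085] [307. 369.]
[0.5710000000000001, -0.313, 0.044] [301. 401.]
[0.5790000000000001, -0.313, 0.02] [314. 441.]
[ 0.54147447 -0.31250021  0.0932929 ]
```

```bash
python3 -m handwheel '[[0.074,0,0,-0.01,0,0,0],[0.074,0,0,-0.01,0,0,0],[0.074,0,0,-0.01,0,0,0],[0.074,0,0,-0.008,0,0,0],[0.074,0,0,-0.006,0,0,0]]'
python3 -m handwheel '[[0.074,0,0,-0.007,0,0,0],[0.074,0,0,-0.007,0,0,0],[0.074,0,0,-0.006,0,0,0],[0.074,0,0,-0.003,0,0,0],[0.074,0,0,0,0,0,0]]'
python3 - <<'E'
from h import *
print(robot.observe()["position"])
crop("scene",90,160,230,290,4.5,"s15.png")
E
```

```text
time: 19.92
position: [0.5414, -0.3129, 0.0487]
tcp_rot: [-0.001, 0.719, 0.695, -0.0]
contact_force: [0.4, 0.8, 0.4]
width: 0.0738
time: 20.33
position: [0.5414, -0.3129, 0.0258]
tcp_rot: [-0.001, 0.719, 0.695, -0.0]
contact_force: [-0.1, 1.2, 0.1]
width: 0.0739
[ 0.54136361 -0.31288273  0.0258151 ]
```

View pics/s15.png

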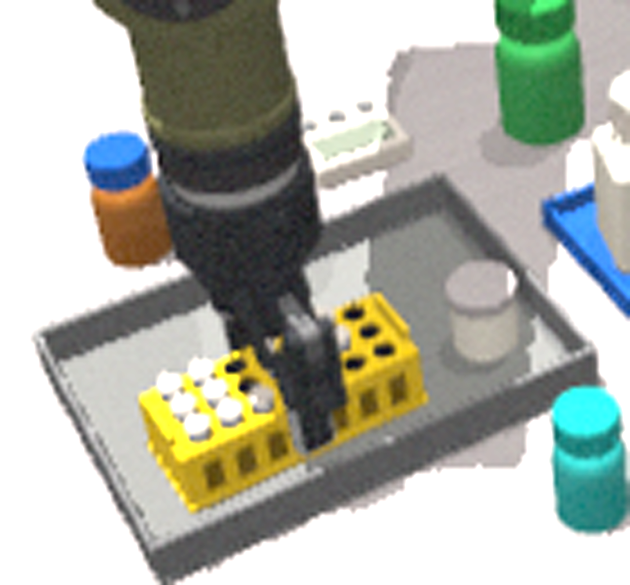

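Both fingers straddle the rack without contact. Now I close the jaws and lift.

```bash
python3 -m handwheel '[[0.065,0,0,0,0,0,0],[0.058,0,0,0,0,0,0],[0.05,0,0,0,0,0,0],[0.045,0,0,0,0,0,0],[0.04,0,0,0,0,0,0]]'
python3 -m handwheel '[[0.04,0,0,0,0,0,0],[0.04,0,0,0,0,0,0],[0.04,0,0,0,0,0,0],[0.04,0,0,0,0,0,0],[0.04,0,0,0.005,0,0,0]]'
python3 -m handwheel '[[0.04,0,0,0.015,0,0,0],[0.04,0,0,0.02,0,0,0],[0.04,0,0,0.02,0,0,0],[0.04,0,0,0.01,0,0,0],[0.04,0,0,0,0,0,0]]'
python3 - <<'E'
from h import *
print(robot.observe()["position"],robot.observe()["ft_torque"])
crop("scene",90,140,230,270,4.5,"s16.png")
E
```

```text
time: 20.8
position: [0.5425, -0.3135, 0.0276]
tcp_rot: [0.001, 0.719, 0.695, 0.0]
contact_force: [-0.6, 1.3, 4.5]
width: 0.0571
time: 21.22
position: [0.5413, -0.3128, 0.0311]
tcp_rot: [-0.001, 0.719, 0.695, -0.0]
contact_force: [-0.5, 1.3, -2.7]
width: 0.0569
time: 21.63
position: [0.5434, -0.314, 0.0991]
tcp_rot: [0.002, 0.719, 0.695, 0.001]
contact_force: [0.3, -0.3, -1.1]
width: 0.0568
[ 0.54341953 -0.31404923  0.09914191] [-0.01277567 -0.00317116 -0.00244629]
```

View pics/s16.png

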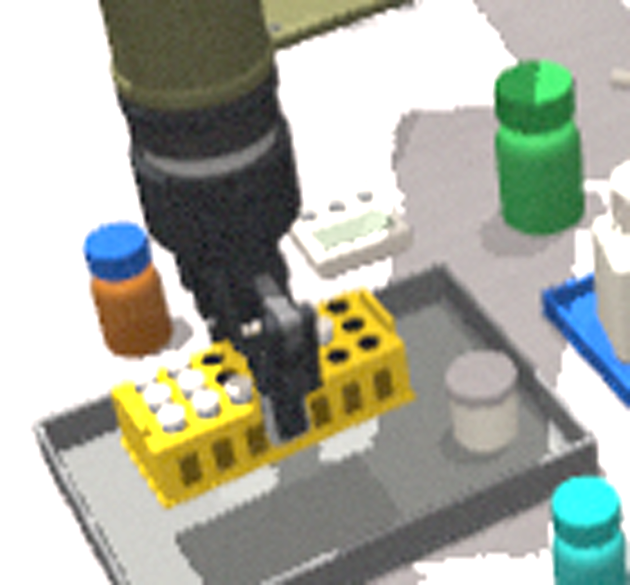

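```bash
python3 -m handwheel '[[0.04,0,0,0.015,0,0,0],[0.04,0,0,0.025,0,0,0],[0.04,0,0,0.03,0,0,0],[0.04,0,0,0.03,0,0,0],[0.04,0,0,0.025,0,0,0]]'
python3 - <<'E'
from h import *
from m import *
print(robot.observe()["position"])
c,th=fit([c2(p) for p in[(67,33),(346,67),(311,280),(27,248)]],.106,.165,.21,"shaker")
R=np.array([[np.cos(th),-np.sin(th)],[np.sin(th),np.cos(th)]])
s=np.linspace(-1,1,40);o=[]
for a,b in [(s,1+0*s),(s,-1+0*s),(1+0*s,s),(-1+0*s,s)]:
    o.append(np.c_[np.c_[a*.0825,b*.105]@R.T+c,0*s+.106])
o=np.vstack(o)
crop("top",60,120,190,240,6,"t17.png",cv2.imread("pics/top0_raw.png")[...,::-1],pj("top",o))
crop("scene",280,110,390,200,6,"s17.png",cv2.imread("pics/scene0_raw.png")[...,::-1],pj("scene",o))
E
```

```text
time: 22.1
position: [0.5414, -0.3129, 0.2217]
tcp_rot: [-0.001, 0.719, 0.695, -0.0]
contact_force: [0.6, -0.7, -1.1]
width: 0.057
[ 0.54135848 -0.31286285  0.22171375]
shaker [0.5489 0.2884] yaw -0.106 res mm [[-1.7, -0.7], [-1.8, 0.3], [2.6, 1.7], [0.9, -1.3]]
```

View pics/t17.png

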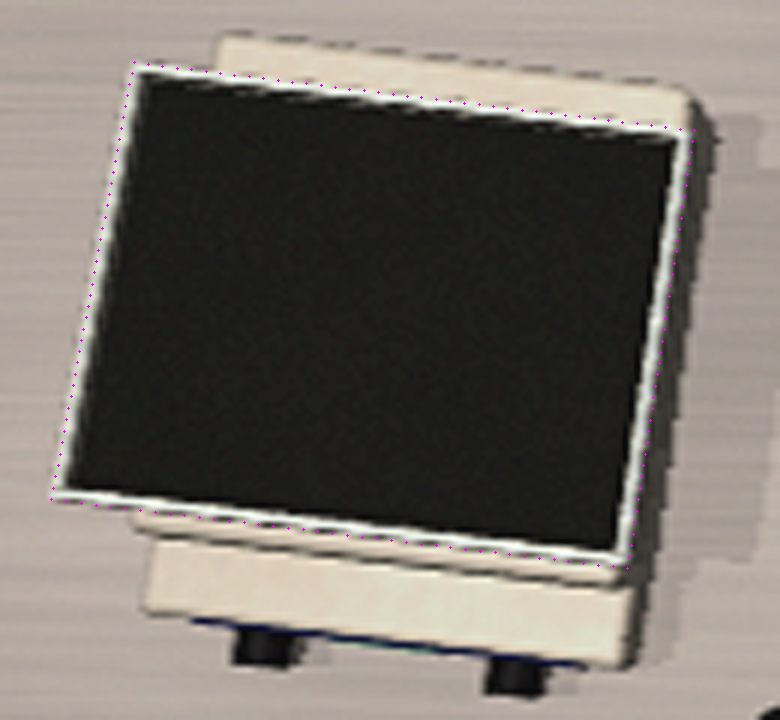

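View pics/s17.png

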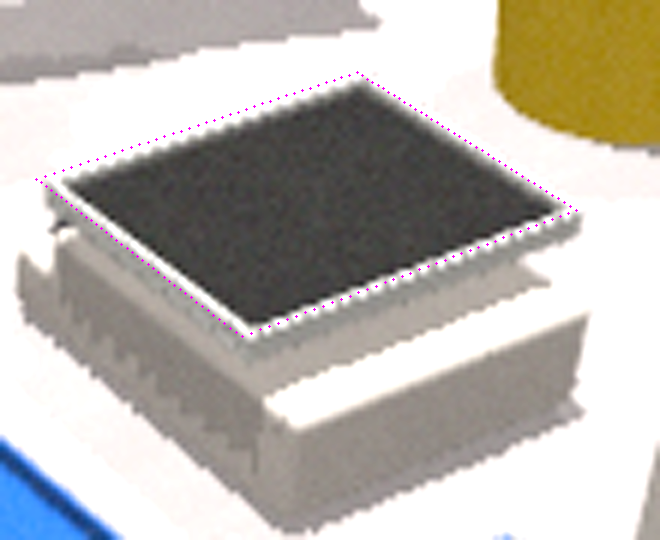

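```bash
python3 -m handwheel '[[0.04,0,0.01,0,0,0,0],[0.04,0,0.02,0,0,0,0],[0.04,0,0.03,0,0,0,0],[0.04,0,0.035,0,0,0,0],[0.04,0,0.035,0,0,0,0]]'
python3 -m handwheel '[[0.04,0.001,0.035,0,0,0,-0.01],[0.04,0.001,0.035,0,0,0,-0.01],[0.04,0.001,0.035,0,0,0,-0.01],[0.04,0.001,0.035,0,0,0,-0.01],[0.04,0,0.035,0,0,0,-0.01]]'
python3 -m handwheel '[[0.04,0.001,0.035,0,0,0,-0.01],[0.04,0.001,0.035,0,0,0,-0.01],[0.04,0.001,0.035,0,0,0,-0.002],[0.04,0.001,0.035,0,0,0,0],[0.04,0,0.035,0,0,0,0]]'
python3 -m handwheel '[[0.04,0,0.035,0,0,0,0],[0.04,0,0.033,0,0,0,0],[0.04,0,0.03,0,0,0,0],[0.04,0,0.018,0,0,0,0],[0.04,0,0.005,0,0,0,0]]'
python3 -m handwheel '[[0.04,0,0,0,0,0,0],[0.04,0,0,-0.01,0,0,0],[0.04,0,0,-0.02,0,0,0],[0.04,0,0,-0.02,0,0,0],[0.04,0,0,-0.01,0,0,0]]'
python3 - <<'E'
from h import *
print(robot.observe()["position"])
crop("scene",250,70,400,200,4.5,"s18.png")
E
```

```text
time: 22.52
position: [0.5405, -0.1817, 0.2192]
tcp_rot: [-0.002, 0.719, 0.694, -0.001]
contact_force: [0.6, 0.1, -0.2]
width: 0.0567
time: 22.93
position: [0.5444, -0.0063, 0.2194]
tcp_rot: [-0.001, 0.736, 0.677, -0.001]
contact_force: [1.3, -0.3, -1.2]
width: 0.057
time: 23.35
position: [0.5484, 0.1684, 0.2193]
tcp_rot: [-0.001, 0.744, 0.669, -0.002]
contact_force: [0.5, -0.2, -0.8]
width: 0.057
time: 23.77
position: [0.5484, 0.2909, 0.2189]
tcp_rot: [-0.001, 0.742, 0.67, -0.001]
contact_force: [-0.4, -0.0, -0.7]
width: 0.0567
time: 24.18
position: [0.5483, 0.2851, 0.1583]
tcp_rot: [-0.0, 0.744, 0.668, -0.003]
contact_force: [-0.2, -1.1, -2.2]
width: 0.0569
[0.54826162 0.28511234 0.15834622]
```

View pics/s18.png

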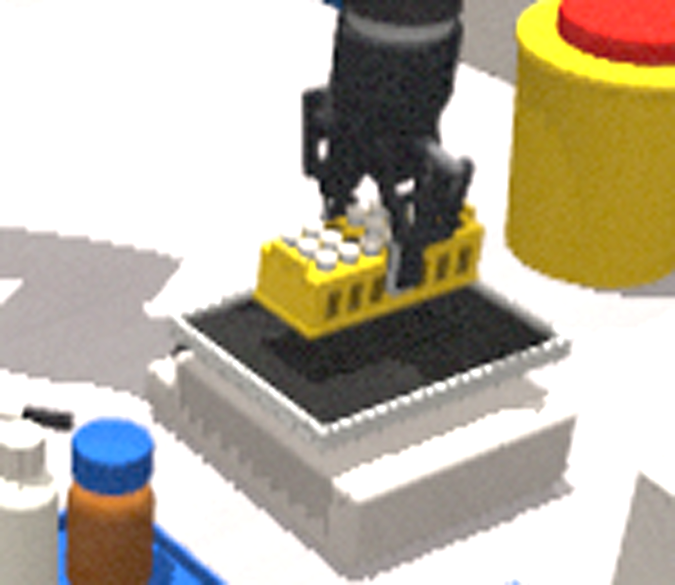

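```bash
python3 -m handwheel '[[0.04,0,0,-0.01,0,0,0],[0.04,0,0,-0.01,0,0,0],[0.04,0,0,-0.008,0,0,0],[0.04,0,0,-0.004,0,0,0],[0.04,0,0,-0.002,0,0,0]]'
python3 -m handwheel '[[0.04,0,0,-0.002,0,0,0],[0.04,0,0,-0.001,0,0,0],[0.04,0,0,-0.001,0,0,0],[0.04,0,0,0,0,0,0],[0.04,0,0,0,0,0,0]]'
python3 - <<'E'
from h import *
print(robot.observe()["position"])
crop("scene",250,70,400,200,4.5,"s19.png")
crop("top",40,100,190,240,4.5,"t19.png")
E
```

```text
time: 24.65
position: [0.5497, 0.2876, 0.1271]
tcp_rot: [-0.0, 0.744, 0.669, -0.0]
contact_force: [0.1, 0.4, -1.1]
width: 0.0568
time: 25.07
position: [0.5501, 0.288, 0.1241]
tcp_rot: [0.0, 0.744, 0.669, 0.0]
contact_force: [0.5, -0.8, -2.0]
width: 0.0567
[0.5500985  0.28797465 0.1240918 ]
```

View pics/s19.png

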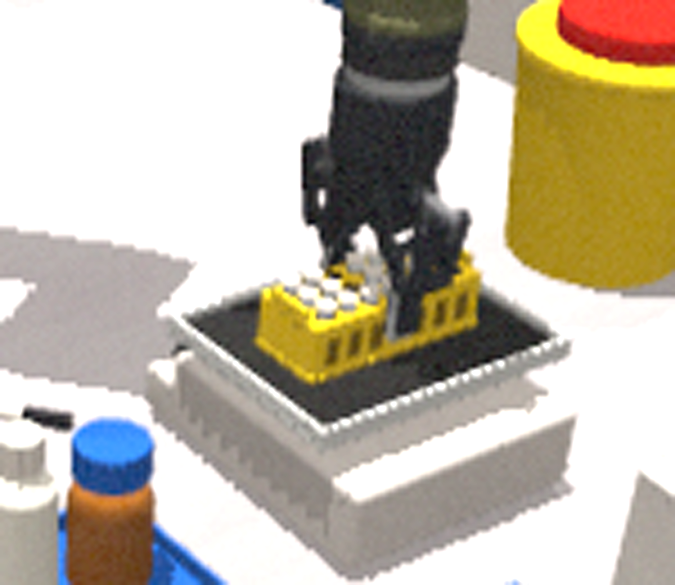

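View pics/t19.png

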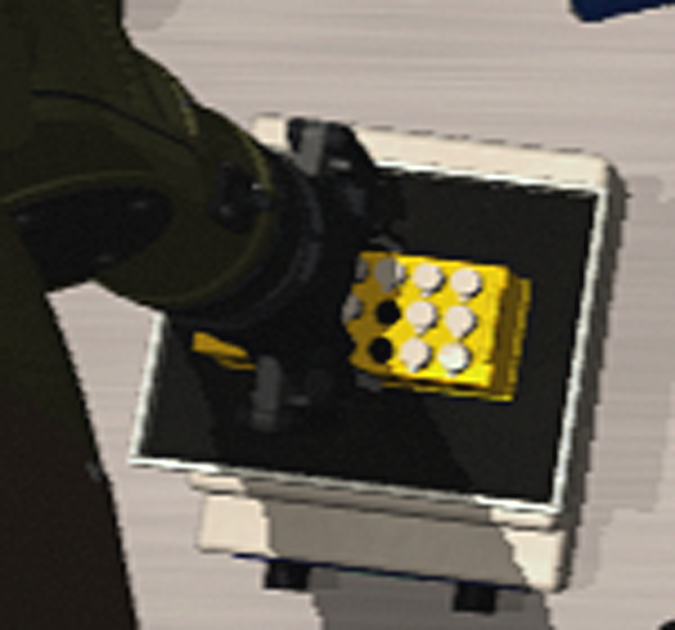

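```bash
python3 -m handwheel '[[0.04,0,0,-0.001,0,0,0],[0.04,0,0,-0.0005,0,0,0],[0.04,0,0,0,0,0,0],[0.04,0,0,0,0,0,0],[0.04,0,0,0,0,0,0]]'
```

```text
time: 25.58
position: [0.5502, 0.288, 0.1236]
tcp_rot: [0.0, 0.744, 0.669, 0.001]
contact_force: [-1.5, 0.4, 6.5]
width: 0.0571
```

```bash
python3 -m handwheel '[[0.06,0,0,0,0,0,0],[0.07,0,0,0,0,0,0],[0.078,0,0,0,0,0,0],[0.078,0,0,0,0,0,0],[0.078,0,0,0,0,0,0]]'
python3 -m handwheel '[[0.078,0,0,0.01,0,0,0],[0.078,0,0,0.015,0,0,0],[0.078,0,0,0.025,0,0,0],[0.078,0,0,0.03,0,0,0],[0.078,0,0,0.03,0,0,0]]'
python3 -m handwheel '[[0.078,0,-0.02,0,0,0,0],[0.078,0,-0.035,0,0,0,0.035],[0.078,0,-0.035,0,0,0,0],[0.078,0,-0.035,0,0,0,0],[0.078,0,-0.035,0,0,0,0]]'
python3 -m handwheel '[[0.0854,-0.003,-0.035,0,0,0,0],[0.0854,-0.003,-0.04,0,0,0,0],[0.0854,-0.003,-0.04,0,0,0,0],[0.0854,-0.002,-0.04,0,0,0,0],[0.0854,0,-0.04,0,0,0,0]]'
python3 - <<'E'
from h import *
print(robot.observe()["position"])
crop("scene",190,80,400,240,3.5,"s20.png")
f=robot.grab_frame("top");cv2.imwrite("pics/top20_raw.png",f[...,::-1])
crop("top",40,100,310,260,2.8,"t20.png",f)
E
```

```text
time: 26.0
position: [0.5499, 0.2878, 0.1221]
tcp_rot: [-0.0, 0.744, 0.669, -0.0]
contact_force: [-0.7, -0.0, -0.6]
width: 0.0776
time: 26.42
position: [0.5495, 0.2875, 0.2337]
tcp_rot: [-0.0, 0.744, 0.669, -0.0]
contact_force: [0.6, 0.4, -0.7]
width: 0.0783
time: 26.83
position: [0.5499, 0.1266, 0.2332]
tcp_rot: [0.0, 0.731, 0.682, 0.0]
contact_force: [1.3, 0.0, 0.5]
width: 0.0781
time: 27.25
position: [0.5383, -0.0689, 0.2333]
tcp_rot: [0.0, 0.732, 0.682, 0.0]
contact_force: [0.5, -0.3, 0.1]
width: 0.0856
[ 0.53832085 -0.06894271  0.23334684]
```

View pics/s20.png

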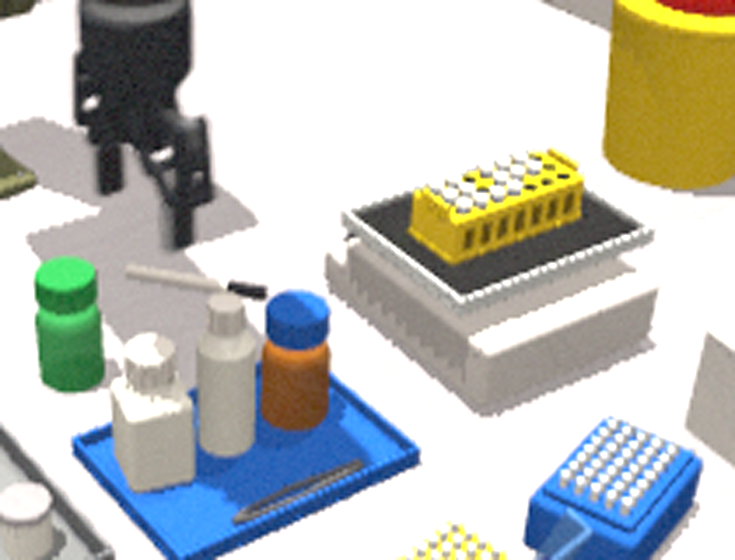

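View pics/t20.png

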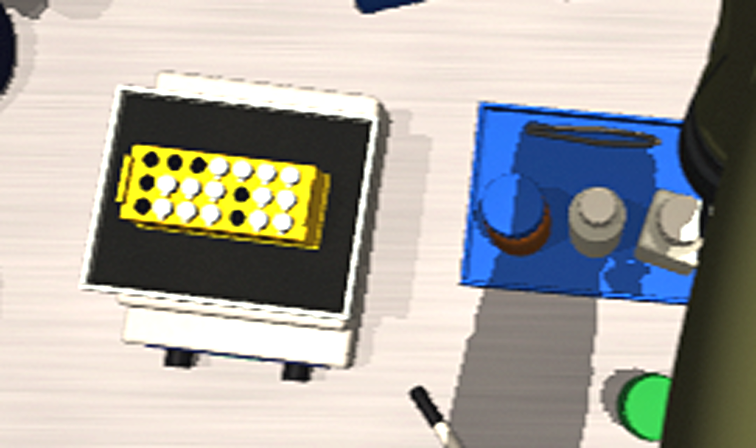

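```bash
python3 - <<'E'
from h import *
crop("top",70,140,170,200,7,"t21.png",cv2.imread("pics/top20_raw.png")[...,::-1])
E
```

```text
(no output)
```

View pics/t21.png

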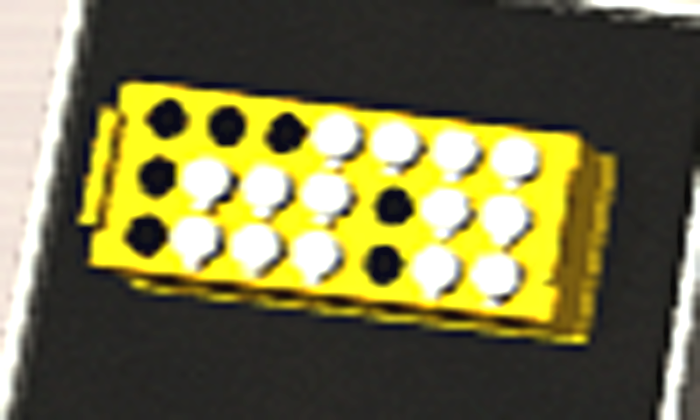

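```bash
python3 - <<'E'
from m import *
g=lambda p:((p[0]+.5)/7-.5+70,(p[1]+.5)/7-.5+140)
c,th=fit([g(p) for p in[(122,83),(580,133),(555,322),(90,265)]],.140,.058,.14,"rack")
d=c-[.5489,.2884];a=-.106;print(np.cos(a)*d[0]+np.sin(a)*d[1],-np.sin(a)*d[0]+np.cos(a)*d[1])
E
```

```text
rack [0.5495 0.2869] yaw -0.099 res mm [[-0.6, 0.1], [0.1, 0.6], [-0.4, -0.5], [0.9, -0.2]]
0.0007788391152324797 -0.001406342432794579
```

Rack on the platform: offset 0.8 mm and −1.4 mm from the centre, yaw within 0.01 rad, and standing free. Now the bottles go back, square first.

```bash
python3 -m handwheel '[[0.0854,0,0,-0.015,0,0,0],[0.0854,0,0,-0.03,0,0,0],[0.0854,0,0,-0.03,0,0,0],[0.0854,0,0,-0.025,0,0,0],[0.0854,0,0,-0.015,0,0,0]]'
python3 -m handwheel '[[0.0854,0,0,-0.007,0,0,0],[0.0854,0,0,0,0,0,0],[0.06,0,0,0,0,0,0],[0.05,0,0,0,0,0,0],[0.035,0,0,0,0,0,0]]'
python3 -m handwheel '[[0.02,0,0,0,0,0,0],[0.02,0,0,0,0,0,0],[0.02,0,0,0,0,0,0],[0.02,0,0,0,0,0,0],[0.02,0,0,0,0,0,0]]'
```

```text
time: 27.77
position: [0.5375, -0.0663, 0.1152]
tcp_rot: [-0.001, 0.732, 0.682, -0.001]
contact_force: [-0.0, 0.1, -0.1]
width: 0.0858
time: 28.18
position: [0.5402, -0.0672, 0.1118]
tcp_rot: [0.001, 0.732, 0.682, 0.001]
contact_force: [0.1, 0.0, 0.9]
width: 0.0514
time: 28.6
position: [0.5398, -0.0673, 0.1118]
tcp_rot: [0.001, 0.732, 0.682, 0.001]
contact_force: [-0.3, 0.5, 5.6]
width: 0.0361
```

```bash
python3 -m handwheel '[[0.02,0,0,0.005,0,0,0],[0.02,0,0,0.015,0,0,0],[0.02,0,0,0.02,0,0,0],[0.02,0,0,0.02,0,0,0],[0.02,0,0,0.01,0,0,0]]'
python3 -m handwheel '[[0.02,-0.003,-0.013,0,0,0,0],[0.02,-0.007,-0.027,0,0,0,0],[0.02,-0.009,-0.035,0,0,0,0],[0.02,-0.009,-0.035,0,0,0,0],[0.02,-0.009,-0.035,0,0,0,0]]'
python3 -m handwheel '[[0.02,-0.009,-0.036,0,0,0,0],[0.02,-0.009,-0.036,0,0,0,0],[0.02,-0.009,-0.036,0,0,0,0],[0.02,-0.008,-0.026,0,0,0,0],[0.02,-0.003,-0.0125,0,0,0,0]]'
python3 -m handwheel '[[0.02,0,0,0,0,0,0],[0.02,0,0,-0.02,0,0,0],[0.02,0,0,-0.02,0,0,0],[0.02,0,0,-0.015,0,0,0],[0.02,0,0,-0.008,0,0,0]]'
python3 -m handwheel '[[0.02,0,0,-0.003,0,0,0],[0.02,0,0,-0.002,0,0,0],[0.02,0,0,-0.001,0,0,0],[0.02,0,0,-0.001,0,0,0],[0.02,0,0,0,0,0,0]]'
python3 - <<'E'
from h import *
print(robot.observe()["position"])
crop("scene",80,140,250,290,4,"s22.png")
E
```

```text
time: 29.02
position: [0.5398, -0.0674, 0.1826]
tcp_rot: [0.001, 0.732, 0.682, 0.001]
contact_force: [0.2, -0.0, -1.7]
width: 0.0363
time: 29.43
position: [0.5004, -0.2137, 0.1792]
tcp_rot: [-0.001, 0.732, 0.682, -0.001]
contact_force: [1.0, -0.7, -2.6]
width: 0.0364
time: 29.85
position: [0.4615, -0.3625, 0.1791]
tcp_rot: [-0.0, 0.733, 0.68, -0.001]
contact_force: [1.0, 0.3, -2.2]
width: 0.0364
time: 30.27
position: [0.4625, -0.3565, 0.1146]
tcp_rot: [-0.003, 0.731, 0.682, -0.0]
contact_force: [-0.4, 0.5, -2.2]
width: 0.0363
time: 30.68
position: [0.4643, -0.3586, 0.112]
tcp_rot: [0.001, 0.732, 0.682, 0.0]
contact_force: [-2.2, 1.3, 4.9]
width: 0.036
[ 0.46428006 -0.35862102  0.111972  ]
```

View pics/s22.png

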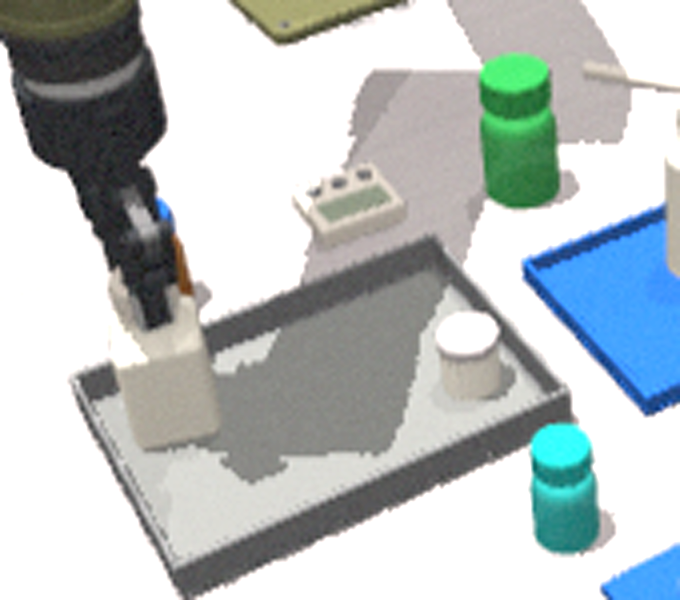

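```bash
python3 -m handwheel '[[0.05,0,0,0,0,0,0],[0.0854,0,0,0,0,0,0],[0.0854,0,0,0,0,0,0],[0.0854,0,0,0,0,0,0],[0.0854,0,0,0,0,0,0]]'
python3 -m handwheel '[[0.0854,0,0,0.01,0,0,0],[0.0854,0,0,0.02,0,0,0],[0.0854,0,0,0.025,0,0,0],[0.0854,0,0,0.02,0,0,0],[0.0854,0,0,0,0,0,0]]'
python3 -m handwheel '[[0.0854,0.008,0.035,0,0,0,0],[0.0854,0.008,0.035,0,0,0,0],[0.0854,0.008,0.035,0,0,0,0],[0.0854,0.008,0.035,0,0,0,0],[0.0854,0.008,0.035,0,0,0,0]]'
python3 -m handwheel '[[0.0854,0.008,0.035,0,0,0,0],[0.0854,0.008,0.035,0,0,0,0],[0.0854,0.008,0.035,0,0,0,0],[0.0854,0.008,0.035,0,0,0,0],[0.0854,0.008,0.035,0,0,0,0]]'
python3 -m handwheel '[[0.0854,0.001,0.0095,0,0,0,0],[0.0854,0,0,0,0,0,0],[0.0854,0,0,0,0,0,0],[0.0854,0,0,0,0,0,0],[0.0854,0,0,0,0,0,0]]'
python3 - <<'E'
from h import *
print(robot.observe()["position"])
crop("scene",80,110,380,290,2.6,"s23.png")
E
```

```text
time: 31.15
position: [0.4642, -0.3589, 0.1103]
tcp_rot: [0.0, 0.732, 0.682, 0.0]
contact_force: [0.3, 0.2, -0.5]
width: 0.0854
time: 31.57
position: [0.4664, -0.3606, 0.1906]
tcp_rot: [0.004, 0.732, 0.682, 0.001]
contact_force: [0.3, -0.8, 1.2]
width: 0.0854
time: 31.98
position: [0.5039, -0.1822, 0.1855]
tcp_rot: [0.0, 0.732, 0.681, 0.0]
contact_force: [1.3, -0.1, 0.1]
width: 0.085
time: 32.4
position: [0.544, -0.0069, 0.1855]
tcp_rot: [0.0, 0.732, 0.682, 0.0]
contact_force: [0.7, 0.0, -0.1]
width: 0.0854
time: 32.82
position: [0.5446, -0.0006, 0.1853]
tcp_rot: [0.0, 0.732, 0.681, -0.0]
contact_force: [0.4, -1.4, -0.1]
width: 0.0852
[ 0.54462178 -0.00056852  0.18529597]
```

View pics/s23.png

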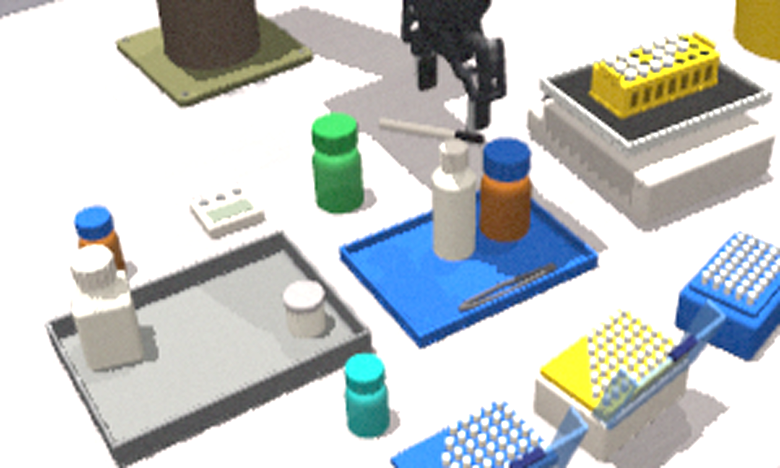

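```bash
python3 -m handwheel '[[0.0854,0.0005,0.0015,-0.014,0,0,0],[0.0854,0,0,-0.016,0,0,0],[0.0854,0,0,-0.016,0,0,0],[0.0854,0,0,-0.01,0,0,0],[0.0854,0,0,-0.005,0,0,0]]'
python3 -m handwheel '[[0.06,0,0,0,0,0,0],[0.045,0,0,0,0,0,0],[0.035,0,0,0,0,0,0],[0.02,0,0,0,0,0,0],[0.015,0,0,0,0,0,0]]'
python3 -m handwheel '[[0.01,0,0,0,0,0,0],[0.01,0,0,0,0,0,0],[0.01,0,0,0,0,0,0],[0.01,0,0,0,0,0,0],[0.01,0,0,0,0,0,0]]'
```

```text
time: 33.28
position: [0.5443, 0.0014, 0.1228]
tcp_rot: [-0.001, 0.732, 0.681, -0.001]
contact_force: [-0.5, -0.2, 0.1]
width: 0.0856
time: 33.7
position: [0.5461, 0.0024, 0.1253]
tcp_rot: [0.001, 0.732, 0.682, 0.001]
contact_force: [-4.4, -0.3, 10.0]
width: 0.0262
time: 34.12
position: [0.5461, 0.0024, 0.1253]
tcp_rot: [0.001, 0.732, 0.682, 0.001]
contact_force: [-0.1, 0.3, 6.0]
width: 0.0263
```

```bash
python3 -m handwheel '[[0.01,0,0,0.005,0,0,0],[0.01,0,0,0.015,0,0,0],[0.01,0,0,0.02,0,0,0],[0.01,0,0,0.02,0,0,0],[0.01,0,0,0.01,0,0,0]]'
python3 -m handwheel '[[0.01,-0.003,-0.013,0,0,0,0],[0.01,-0.007,-0.027,0,0,0,0],[0.01,-0.009,-0.034,0,0,0,0],[0.01,-0.009,-0.034,0,0,0,0],[0.01,-0.009,-0.034,0,0,0,0]]'
python3 -m handwheel '[[0.01,-0.009,-0.034,0,0,0,0],[0.01,-0.009,-0.034,0,0,0,0],[0.01,-0.009,-0.034,0,0,0,0],[0.01,-0.008,-0.025,0,0,0,0],[0.01,-0.004,-0.013,0,0,0,0]]'
python3 -m handwheel '[[0.01,0,0,0,0,0,0],[0.01,0,0,-0.02,0,0,0],[0.01,0,0,-0.02,0,0,0],[0.01,0,0,-0.015,0,0,0],[0.01,0,0,-0.008,0,0,0]]'
python3 -m handwheel '[[0.01,0,0,-0.003,0,0,0],[0.01,0,0,-0.002,0,0,0],[0.01,0,0,-0.001,0,0,0],[0.01,0,0,-0.001,0,0,0],[0.01,0,0,0,0,0,0]]'
python3 - <<'E'
from h import *
print(robot.observe()["position"])
crop("scene",80,140,250,290,4,"s24.png")
E
```

```text
time: 34.53
position: [0.5462, 0.0024, 0.1963]
tcp_rot: [0.001, 0.732, 0.682, 0.001]
contact_force: [0.6, -0.0, -1.1]
width: 0.0262
time: 34.95
position: [0.5068, -0.1412, 0.1931]
tcp_rot: [-0.001, 0.731, 0.682, -0.001]
contact_force: [0.9, 0.3, -1.9]
width: 0.0263
time: 35.37
position: [0.4672, -0.2828, 0.193]
tcp_rot: [-0.001, 0.733, 0.68, -0.001]
contact_force: [0.0, -0.1, -2.4]
width: 0.0264
time: 35.78
position: [0.4679, -0.2778, 0.1287]
tcp_rot: [-0.002, 0.731, 0.682, -0.0]
contact_force: [-0.6, 0.7, -1.3]
width: 0.0264
time: 36.2
position: [0.4701, -0.2799, 0.1254]
tcp_rot: [0.001, 0.732, 0.682, 0.0]
contact_force: [-0.4, -0.5, 0.1]
width: 0.0266
[ 0.47011137 -0.27990322  0.12539523]
```

View pics/s24.png

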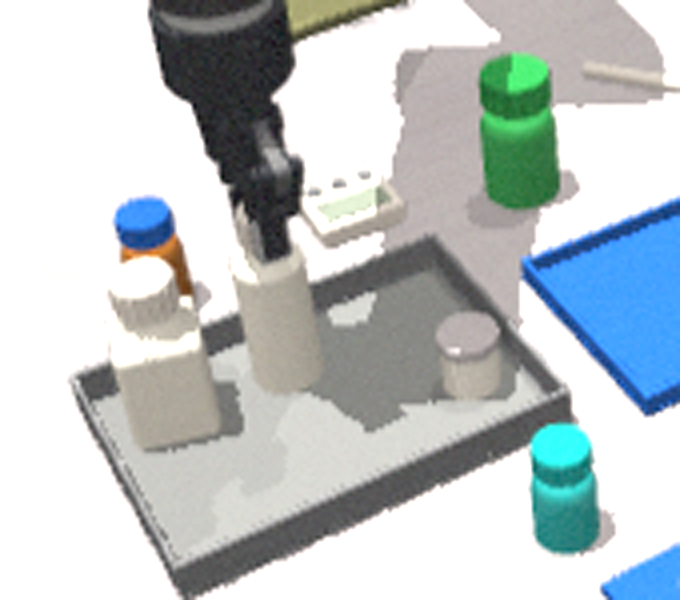

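```bash
python3 -m handwheel '[[0.01,0,0,-0.0005,0,0,0],[0.01,0,0,0,0,0,0],[0.04,0,0,0,0,0,0],[0.0854,0,0,0,0,0,0],[0.0854,0,0,0,0,0,0]]'
python3 -m handwheel '[[0.0854,0,0,0,0,0,0],[0.0854,0,0,0,0,0,0],[0.0854,0,0,0,0,0,0],[0.0854,0,0,0.01,0,0,0],[0.0854,0,0,0.02,0,0,0]]'
python3 -m handwheel '[[0.0854,0,0,0.03,0,0,0],[0.0854,0.008,0.035,0,0,0,0],[0.0854,0.008,0.035,0,0,0,0],[0.0854,0.008,0.035,0,0,0,0],[0.0854,0.008,0.035,0,0,0,0]]'
python3 -m handwheel '[[0.0854,0.008,0.035,0,0,0,0],[0.0854,0.008,0.035,0,0,0,0],[0.0854,0.008,0.035,0,0,0,0],[0.0854,0.008,0.035,0,0,0,0],[0.0854,0.008,0.035,0,0,0,0]]'
python3 -m handwheel '[[0.0854,0.008,0.033,0,0,0,0],[0.0854,0,0,0,0,0,0],[0.0854,0,0,0,0,0,0],[0.0854,0,0,0,0,0,0],[0.0854,0,0,0,0,0,0]]'
python3 - <<'E'
from h import *
print(robot.observe()["position"])
crop("scene",80,110,380,290,2.6,"s25.png")
E
```

```text
time: 36.67
position: [0.4697, -0.2799, 0.124]
tcp_rot: [0.0, 0.732, 0.682, 0.0]
contact_force: [0.1, 0.4, -0.1]
width: 0.0619
time: 37.08
position: [0.4677, -0.2786, 0.1522]
tcp_rot: [-0.003, 0.732, 0.682, -0.001]
contact_force: [-0.9, -0.7, 0.6]
width: 0.0852
time: 37.5
position: [0.5019, -0.1386, 0.185]
tcp_rot: [0.001, 0.732, 0.681, 0.0]
contact_force: [0.4, 0.7, -0.3]
width: 0.0857
time: 37.92
position: [0.5418, 0.0371, 0.1847]
tcp_rot: [0.0, 0.732, 0.682, 0.0]
contact_force: [0.3, 0.3, -0.1]
width: 0.0855
time: 38.33
position: [0.5491, 0.0673, 0.184]
tcp_rot: [0.0, 0.732, 0.681, -0.0]
contact_force: [-0.6, 0.5, -0.6]
width: 0.0853
[0.54912392 0.06734062 0.18404828]
```

View pics/s25.png

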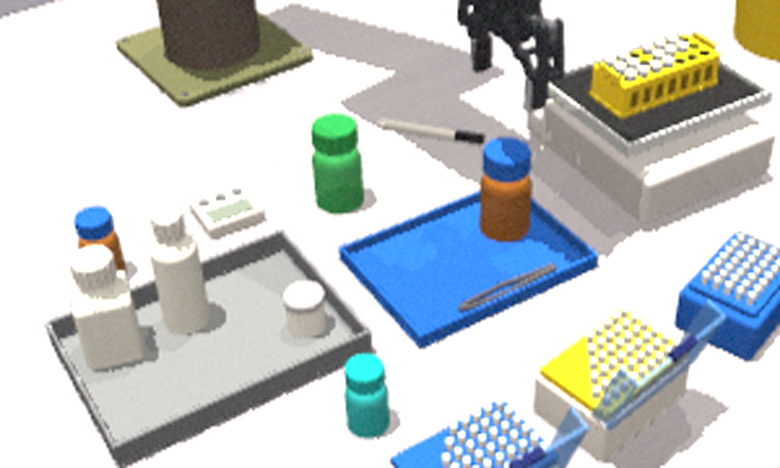

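Descend to z ≈ 0.098, nudged +1.5 mm in y to match the earlier release.

```bash
python3 -m handwheel '[[0.0854,0,0.0015,-0.015,0,0,0],[0.0854,0,0,-0.022,0,0,0],[0.0854,0,0,-0.022,0,0,0],[0.0854,0,0,-0.017,0,0,0],[0.0854,0,0,-0.009,0,0,0]]'
python3 -m handwheel '[[0.0854,0,0,0,0,0,0],[0.07,0,0,0,0,0,0],[0.055,0,0,0,0,0,0],[0.04,0,0,0,0,0,0],[0.03,0,0,0,0,0,0]]'
python3 -m handwheel '[[0.03,0,0,0,0,0,0],[0.03,0,0,0,0,0,0],[0.03,0,0,0,0,0,0],[0.03,0,0,0,0,0,0],[0.03,0,0,0,0,0,0]]'
```

```text
time: 38.8
position: [0.5477, 0.0683, 0.0968]
tcp_rot: [-0.001, 0.733, 0.681, -0.001]
contact_force: [-1.0, -0.2, -0.0]
width: 0.0856
time: 39.22
position: [0.551, 0.0699, 0.1006]
tcp_rot: [0.001, 0.732, 0.682, 0.001]
contact_force: [-0.2, -1.1, 4.6]
width: 0.0485
time: 39.63
position: [0.551, 0.0699, 0.1006]
tcp_rot: [0.001, 0.732, 0.682, 0.001]
contact_force: [0.4, -0.2, 6.7]
width: 0.0484
```

```bash
python3 -m handwheel '[[0.03,0,0,0.005,0,0,0],[0.03,0,0,0.015,0,0,0],[0.03,0,0,0.02,0,0,0],[0.03,0,0,0.02,0,0,0],[0.03,0,0,0.01,0,0,0]]'
python3 -m handwheel '[[0.03,-0.004,-0.0125,0,0,0,0],[0.03,-0.008,-0.025,0,0,0,0],[0.03,-0.008,-0.03,0,0,0,0],[0.03,-0.009,-0.032,0,0,0,0],[0.03,-0.0095,-0.032,0,0,0,0]]'
python3 -m handwheel '[[0.03,-0.0095,-0.032,0,0,0,0],[0.03,-0.009,-0.032,0,0,0,0],[0.03,-0.009,-0.03,0,0,0,0],[0.03,-0.009,-0.025,0,0,0,0],[0.03,-0.0055,-0.0225,0,0,0,0]]'
python3 -m handwheel '[[0.03,0,0,0,0,0,0],[0.03,0,0,-0.02,0,0,0],[0.03,0,0,-0.02,0,0,0],[0.03,0,0,-0.015,0,0,0],[0.03,0,0,-0.008,0,0,0]]'
python3 -m handwheel '[[0.03,0,0,-0.003,0,0,0],[0.03,0,0,-0.002,0,0,0],[0.03,0,0,-0.001,0,0,0],[0.03,0,0,-0.001,0,0,0],[0.03,0,0,0,0,0,0]]'
python3 - <<'E'
from h import *
print(robot.observe()["position"])
crop("scene",80,140,250,290,4,"s26.png")
E
```

```text
time: 40.05
position: [0.55, 0.07, 0.1709]
tcp_rot: [0.001, 0.732, 0.682, 0.001]
contact_force: [-0.3, 0.4, -2.6]
width: 0.0481
time: 40.47
position: [0.5091, -0.0632, 0.1675]
tcp_rot: [-0.001, 0.731, 0.682, -0.001]
contact_force: [0.8, 0.9, -2.6]
width: 0.0481
time: 40.88
position: [0.466, -0.2049, 0.1674]
tcp_rot: [-0.001, 0.732, 0.681, -0.001]
contact_force: [0.3, 0.7, -1.8]
width: 0.048
time: 41.3
position: [0.4663, -0.2024, 0.103]
tcp_rot: [-0.002, 0.732, 0.681, -0.001]
contact_force: [-0.4, -0.5, -2.7]
width: 0.0481
time: 41.72
position: [0.4667, -0.2026, 0.1007]
tcp_rot: [-0.001, 0.732, 0.682, -0.001]
contact_force: [-8.0, 1.3, 12.8]
width: 0.0486
[ 0.46669872 -0.20257866  0.10067586]
```

View pics/s26.png

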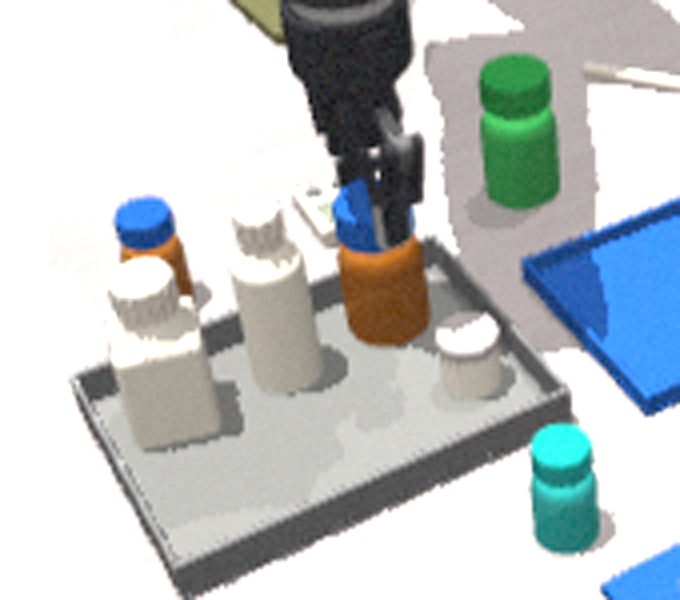

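```bash
python3 -m handwheel '[[0.03,0,0,0.0005,0,0,0],[0.03,0.0005,-0.0005,0.0005,0,0,0],[0.03,0,0,0,0,0,0],[0.03,0,0,0,0,0,0],[0.03,0,0,0,0,0,0]]'
```

```text
time: 42.18
position: [0.4704, -0.2042, 0.1006]
tcp_rot: [0.001, 0.732, 0.682, 0.0]
contact_force: [-1.5, -0.1, 5.7]
width: 0.048
```

Now at (0.4704, −0.2042), against (0.4705, −0.2045) at the original grasp. I release, rise and clear out for a last check.

```bash
python3 -m handwheel '[[0.06,0,0,0,0,0,0],[0.0854,0,0,0,0,0,0],[0.0854,0,0,0,0,0,0],[0.0854,0,0,0,0,0,0],[0.0854,0,0,0,0,0,0]]'
python3 -m handwheel '[[0.0854,0,0,0.01,0,0,0],[0.0854,0,0,0.02,0,0,0],[0.0854,0,0,0.03,0,0,0],[0.0854,0,0,0.04,0,0,0],[0.0854,0,0,0.04,0,0,0]]'
python3 -m handwheel '[[0.0854,-0.01,0.03,0,0,0,0],[0.0854,-0.015,0.035,0,0,0,0],[0.0854,-0.015,0.035,0,0,0,0],[0.0854,-0.015,0.035,0,0,0,0],[0.0854,-0.015,0.035,0,0,0,0]]'
python3 -m handwheel '[[0.0854,-0.015,0.035,0,0,0,0],[0.0854,-0.015,0.035,0,0,0,0],[0.0854,-0.015,0.035,0,0,0,0],[0.0854,-0.01,0.03,0,0,0,0],[0.0854,0,0.01,0,0,0,0]]'
python3 -m handwheel '[[0.0854,0,0,0,0,0,0],[0.0854,0,0,0,0,0,0],[0.0854,0,0,0,0,0,0],[0.0854,0,0,0,0,0,0],[0.0854,0,0,0,0,0,0]]'
python3 - <<'E'
from h import *
print(robot.observe()["position"])
f=robot.grab_frame("top");cv2.imwrite("pics/top27_raw.png",f[...,::-1])
crop("top",300,145,430,245,6,"t27.png",f)
g=robot.grab_frame("scene");cv2.imwrite("pics/scene27_raw.png",g[...,::-1])
crop("scene",80,110,380,290,2.6,"s27.png",g)
E
```

```text
time: 42.6
position: [0.4694, -0.2036, 0.0996]
tcp_rot: [-0.0, 0.732, 0.682, -0.0]
contact_force: [0.3, -1.0, -0.4]
width: 0.0855
time: 43.02
position: [0.4684, -0.2033, 0.2413]
tcp_rot: [-0.001, 0.732, 0.682, -0.0]
contact_force: [1.8, -0.4, -0.4]
width: 0.085
time: 43.43
position: [0.3986, -0.0325, 0.2406]
tcp_rot: [0.0, 0.732, 0.681, 0.001]
contact_force: [0.6, 0.5, -0.1]
width: 0.0849
time: 43.85
position: [0.3422, 0.1141, 0.2406]
tcp_rot: [-0.001, 0.73, 0.683, 0.001]
contact_force: [1.1, -0.0, -0.8]
width: 0.0854
time: 44.27
position: [0.3447, 0.1105, 0.2399]
tcp_rot: [0.0, 0.732, 0.681, -0.0]
contact_force: [0.4, 0.8, -0.2]
width: 0.0854
[0.34470088 0.11045783 0.23986678]
```

View pics/t27.png

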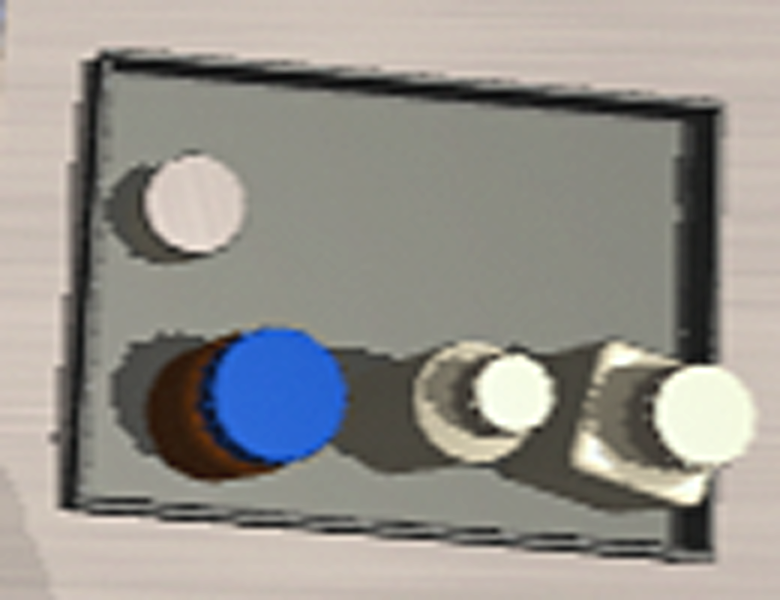

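View pics/s27.png

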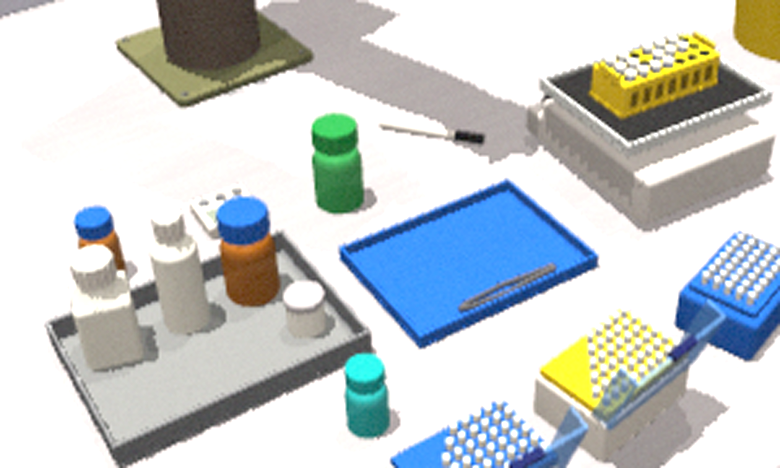

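The caps in the top crop are at (278,396), (514,393) and (704,414), within 2 crop pixels (about 1 mm) of the start. The pot, forceps and rack are in place and the arm is clear, so I hand in.

```bash
python3 - <<'E'
from cell import robot
print(robot.sign_off(), robot.observe()["time"])
E
```

```text
the job is handed in; nothing more can be done
the job is handed in; nothing more can be done
```

The job is done and handed in at about 44 s of the 141 s allowed; the system reports no verdict.

I moved the round, slim and square bottles into the side tray by their caps. Then I set the rack on the shaker and returned the bottles in the order square, slim, round.

- **Rack:** just after release it measured 0.8 mm and 1.4 mm from the platform's middle, with yaw within 0.01 rad. It looked unchanged in the last picture.
- **Bottles:** all three stand upright, about 1 mm from their starting positions in the top view.
- **Other items:** the pot and the forceps look unmoved. The gripper is open and well clear of everything.

Two checks were not clean:
- **Camera mismatch:** the two cameras disagreed by about 1 pixel (2–4 mm) everywhere. I worked from the top view, and the margins covered the difference.
- **Round bottle:** it was pressed down a little on its return, with about 13 N up and 8 N sideways. I eased that off before releasing it.

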